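Put the gladiolus corms away mouse-proof

ROBOT

A 6-joint arm with a two-finger parallel gripper is mounted at the origin on the work surface. World frame = base frame: x ahead of the robot, y to its left, z up, the work surface at z = 0. Lengths are in m, angles in rad, forces in N, time in s.
With the tool pointing down it reaches from about 0.425 to 0.95 m from the base axis. Payload 14.7 kg.
Tool frame: the origin (TCP) lies on the mounting face of the last link; the fingertips stand 173 mm ahead of it and the grasp point (between the pads) lies 155 mm ahead of it; z points along the fingers, y is the line along which they close (so a half turn about z gives the same grasp; the last joint's range is limited). The gripper opens to 85 mm and grips with 20 to 120 N. Pads are 22 mm wide; open, the fingers measure 114 mm over their backs; the gripper's body (76 mm by 85 mm) begins 54 mm behind the grasp point. The pads swing forward as they close: fully open they stand 13 mm farther back than shut.
Start: joints at [1.265, 0.48, 1.596, -0, 1.065, -0.047], TCP at [0.166, 0.628, 0.405] pointing down, gripper open.
Joint ranges: [-2.75, 2.75], [-0.82, 2.05], [0.23, 2.67], [-1.56, 4.7], [0.09, 2.69], [-2.92, 2.92]. Speed limits (rad/s): [1.89, 1.89, 2.39, 3.01, 3.01, 3.01].

INTERFACE

Orientations are given as a rotation vector (axis times angle).
In Python, from plant import sense, grab_frame, camera_info, ticket gives the robot as it stands.
- The arm moves only by the tool play_rows, never from a script. Its argument "plan" is a list of rows, each an object of numbers: "gripper": the finger opening in cm, from 0 to 8.54; "x", "y", "z": the shift along the tool's x, y, z in cm; "ax", "ay", "az": the turn, a rotation vector about the tool's x, y, z in degrees. In form: [{"gripper": .., "x": .., "y": .., "z": .., "ax": .., "ay": .., "az": ..}, ...]. A call has exactly 8 rows; each row shifts and turns the commanded pose from where the row before left it, along the tool's axes as they then stand; what a row does not reach is not made up. A row lasts 1/12 s, in which the tool goes at most 41.7 mm and 7.16 degrees, less where a joint would pass 70% of its speed; a pose out of reach is approached as far as the arm can. A call with a gripper value outside its range is refused whole. The fingers move at their own pace and stop on an object; the grip force is fixed at half the most. Time passes only in rows, so rows that do not move let the fingers close, or fill a call up. It gives the time, the measured TCP pose, the force, the opening and the grip force at its end, in the units of the state.
- sense(): the state, without advancing time (a new reading comes with each control period).
- grab_frame(name): name is "side" or "top" or "wrist"; returns (picture, depth): 420x560x3 uint8, blue, green, red; 420x560 float32, m along the optical axis (not along the pixel's ray), 0 where there is no reading.
- camera_info(name): a dict with "mtx" (3x3 intrinsics, pixels), "eye" and "rotation" of the camera in the world. Camera axes: x right, y up, looking along -z (the intrinsics and any distortion apply to the point x, -y, -z); pixel columns grow to the right and rows downward; lengths in m; the calibration is good to about 2 mm. The wrist camera is an equidistant fisheye: a pixel r from the principal point sees the ray r / f radians off the axis. A picture is of the moment at which its call begins: read the wrist's pose just before it. camera_info takes no time and is no camera call; for the wrist camera it gives the pose at the moment of the call.
- ticket.job_done(): hands the job in; it is judged then, once.
The state is a dict: "clock": time; "qpos": joint angles; "dq": joint speeds; "joint_efforts": joint torques, N m; "eef_pos": TCP position; "eef_rot": TCP orientation; "contact_force": force on the tool from outside, world axes, zero at the start; "torque": the same for the moment, N m; "opening": opening from 0.0 (shut) to 1.0 (fully open); "gripper_force": force on a finger pad.
Only numpy, scipy, OpenCV 4.12 (cv2) and the standard library are available. Lean on these libraries where they do the work, as an engineer would, in place of code of your own. Each camera call takes 0.05 s, during which the arm holds its last target. There are 200 camera calls.

TASK

Put every gladiolus corm lying on the bench into the metal storage pot, then close the pot with the one cover of the right size: it must shut the whole mouth and lie flat on the rim between the bolts. Then turn all three clamp bolts clockwise right up to their end stops, so that their tongues lock the cover down. Leave the other two covers, the terracotta pot, the scoop and the widger where they are.

Things in the scene. Friction and masses are not known exactly. Their poses are not given: they have to be found in the camera images.
- storage_pot: fixed cast-aluminium storage pot, round, open at the top: mouth 100 mm across, outside 120 mm, 80 mm high, inner floor 6 mm above its origin (centre of its underside), z up. Three ears at the rim, each with a captive clamp bolt whose axis stands 80 mm from the pot's axis; the bolts' collars (22 mm across) leave a 138 mm circle free between them
- bolt0 (a joint): captive clamp bolt 0 of the pot: its angle in rad, 0 = fully open, grows when turned clockwise seen from above, end stop at 2.6. It stays where it is left (about 0.05 N m friction)
- bolt0_grip (a point): grip point on the axis of bolt 0, 121 mm above the bench, inside its black bar knob (42 long x 12 thick x 30 mm tall, top 11 mm above this point). x runs along the bar and along the bolt's steel tongue (reaches 34 mm to +x, 14 wide, 5 thick, its top 25 mm below this point); z is up. At the end stop the tongue points at the pot's axis, 3 mm above the seated cover
- bolt1 (a joint): captive clamp bolt 1 of the pot: its angle in rad, 0 = fully open, grows when turned clockwise seen from above, end stop at 2.6. It stays where it is left (about 0.05 N m friction)
- bolt1_grip (a point): grip point on the axis of bolt 1, 121 mm above the bench, inside its black bar knob (42 long x 12 thick x 30 mm tall, top 11 mm above this point). x runs along the bar and along the bolt's steel tongue (reaches 34 mm to +x, 14 wide, 5 thick, its top 25 mm below this point); z is up. At the end stop the tongue points at the pot's axis, 3 mm above the seated cover
- bolt2 (a joint): captive clamp bolt 2 of the pot: its angle in rad, 0 = fully open, grows when turned clockwise seen from above, end stop at 2.6. It stays where it is left (about 0.05 N m friction)
- bolt2_grip (a point): grip point on the axis of bolt 2, 121 mm above the bench, inside its black bar knob (42 long x 12 thick x 30 mm tall, top 11 mm above this point). x runs along the bar and along the bolt's steel tongue (reaches 34 mm to +x, 14 wide, 5 thick, its top 25 mm below this point); z is up. At the end stop the tongue points at the pot's axis, 3 mm above the seated cover
- cover_88: loose round aluminium cover, 88 mm across, 8 mm thick, 0.22 kg, with a wooden bar handle on top: 40 mm long along the cover's x, 14 mm thick along its y, from 8 to 42 mm above its origin (centre of the underside)
- cover_120: loose round aluminium cover, 120 mm across, 8 mm thick, 0.22 kg, with a wooden bar handle on top: 40 mm long along the cover's x, 14 mm thick along its y, from 8 to 42 mm above its origin (centre of the underside)
- cover_146: loose round aluminium cover, 146 mm across, 8 mm thick, 0.22 kg, with a wooden bar handle on top: 40 mm long along the cover's x, 14 mm thick along its y, from 8 to 42 mm above its origin (centre of the underside)
- corm0: gladiolus corm, a brown squat disc 38 mm across and 20 mm high with a small bud in the middle up to 28 mm, widest from 6 to 14 mm above its origin (centre of its flat underside), 35 g; may be absent
- corm1: gladiolus corm, a brown squat disc 38 mm across and 20 mm high with a small bud in the middle up to 28 mm, widest from 6 to 14 mm above its origin (centre of its flat underside), 35 g; may be absent
- corm2: gladiolus corm, a brown squat disc 38 mm across and 20 mm high with a small bud in the middle up to 28 mm, widest from 6 to 14 mm above its origin (centre of its flat underside), 35 g; may be absent
- corm3: gladiolus corm, a brown squat disc 38 mm across and 20 mm high with a small bud in the middle up to 28 mm, widest from 6 to 14 mm above its origin (centre of its flat underside), 35 g; may be absent
- corm4: gladiolus corm, a brown squat disc 38 mm across and 20 mm high with a small bud in the middle up to 28 mm, widest from 6 to 14 mm above its origin (centre of its flat underside), 35 g; may be absent
- terracotta_pot: terracotta pot, 90 mm across the rim, 85 mm high; bystander; origin at the centre of its underside
- scoop: lime-green plastic hand scoop, 190 mm long, 64 mm wide, lying flat; bystander; origin on its underside near the middle, blade to its +x
- widger: stainless widger, flat strip 180 x 14 x 4 mm; bystander; origin at the centre of its underside

How it is judged:
On the way, in this order (a step that is already met when the one before it is completed fails the run):
1. all corms are in the pot (horizontal distance between each of corm0, corm1, corm2, corm3, corm4 and storage_pot below 0.055 m and z of each of corm0, corm1, corm2, corm3, corm4 in the frame of storage_pot below 0.078 m), for 0.2 s.
2. the right cover lies flat on the pot's rim (horizontal distance between cover_120 and storage_pot below 0.01 m and z of cover_120 in the frame of storage_pot between 0.076 and 0.085 m and angle between cover_120's own z axis and vertical below 0.06 rad), for 0.3 s.
3. all three bolts are at their end stops (value of joint each of bolt0, bolt1, bolt2 above 2.5 rad), for 0.2 s.
At the end, for the whole second after the job is handed in: All corms present are inside the pot, below its rim; the 120 mm cover lies flat on the rim, at rest, centred within 10 mm; all three bolts are within 0.1 rad of their end stops (joint above 2.5) (all of step 1 and all of step 2 and all of step 3 and linear speed of cover_120 below 0.02 m/s); the robot touches nothing.
It fails at once if the terracotta pot is shifted by more than 30 mm (distance of terracotta_pot from where it was at the start of the episode above 0.03 m).
It fails at once if the scoop is shifted by more than 30 mm (distance of scoop from where it was at the start of the episode above 0.03 m).
It fails at once if the widger is shifted by more than 30 mm (distance of widger from where it was at the start of the episode above 0.03 m).
It fails at once if a cover of the wrong size is shifted by more than 50 mm (distance of any of cover_88, cover_146 from where it was at the start of the episode above 0.05 m).
Of corm0, corm1, corm2, corm3, corm4 only 2 to 4 are there at a start; the rules pass over those that are not, and their reading is None.
At some moment in a run one of corm0, corm1, corm2, corm3, corm4 may be knocked a few centimetres aside while the robot is not near it.
Once in a run the grip may slacken for a moment while it holds something.
It also fails if it takes over 210 s, if anything falls off the work surface, if the arm or the gripper's body presses on something with over 40 N, if the wrist force passes 120 N, or if a joint passes its speed limit or range.

## Working session

There is one attempt and no reset: what is moved stays moved. The work goes in short steps, Python scripts to look and compute and a tool call to move; the robot and the scene stay as the last step left them, time stands still between calls to the robot, and variables do not carry over. Pictures are saved under pics/ and viewed, at most 14 in all, crops included, and the job is handed in when it is done.

Besides the shell and the picture viewer there is one more tool, called after "Emit:" as a command line: name --argument value ..., lists and objects as JSON in quotes. play_rows: Moves the arm, as the interface text tells. Its arguments: {"type":"object","properties":{"plan":{"type":"array"}},"required":["plan"]}

```bash
mkdir -p pics; ls; cat > h.py <<'E'
import numpy as np, cv2
from plant import sense, grab_frame, camera_info, ticket
def ray(ci,u,v):
    K=np.array(ci["mtx"]);R=np.array(ci["rotation"]);
    if R.shape!=(3,3): R=cv2.Rodrigues(R.astype(float))[0]
    d=np.array([(u-K[0,2])/K[0,0],-(v-K[1,2])/K[1,1],-1.0]); return np.array(ci["eye"]),R@d
def onplane(ci,u,v,z):
    e,d=ray(ci,u,v); return e+d*(z-e[2])/d[2]
def cloud(ci,depth):
    K=np.array(ci["mtx"]);R=np.array(ci["rotation"])
    v,u=np.indices(depth.shape)
    d=np.stack([(u-K[0,2])/K[0,0],-(v-K[1,2])/K[1,1],-np.ones_like(depth)],-1)*depth[...,None]
    return d@R.T+np.array(ci["eye"])
E
python3 - <<'E'
from h import *
for n in ["top","side"]:
    ci=camera_info(n); print(n,ci)
    p,d=grab_frame(n); cv2.imwrite(f"pics/{n}0.png",p); np.save(f"{n}0.npy",d)
print(sense())
E
```

```text
pics
top {'mtx': array([[504.71266078,   0.        , 275.17741102],
       [  0.        , 504.71266078, 207.2254104 ],
       [  0.        ,   0.        ,   1.        ]]), 'eye': array([ 0.41960599, -0.00210109,  1.42909573]), 'rotation': array([ 0.06759766, -0.04346952, -1.56233275])}
side {'mtx': array([[453.54399987,   0.        , 281.41454061],
       [  0.        , 453.54399987, 203.86535272],
       [  0.        ,   0.        ,   1.        ]]), 'eye': array([ 0.05867341, -0.85184673,  0.77325848]), 'rotation': array([ 0.9473678 , -0.23840111, -0.48224503])}
{'clock': 0.1, 'qpos': array([ 1.26545415e+00,  4.80791393e-01,  1.59678960e+00, -2.64213876e-07,
        1.06509492e+00, -4.66167336e-02]), 'dq': array([-0.00238509, -0.00075812, -0.00223584,  0.00221239,  0.00165929,
       -0.00026443]), 'joint_efforts': array([ 1.39656499e-03, -9.52262092e+01, -4.31045866e+01,  1.47364062e-04,
        5.00235255e-03,  4.23277106e-05]), 'eef_pos': array([0.16624103, 0.62820722, 0.40412994]), 'eef_rot': array([-4.05247714e-01, -3.11515421e+00,  1.67525579e-03]), 'contact_force': array([0.33478516, 0.8132536 , 0.0861422 ]), 'torque': array([0.00508567, 0.00233714, 0.04334214]), 'gripper_force': 0.0, 'opening': 1.004125465604196}
```

View pics/top0.png

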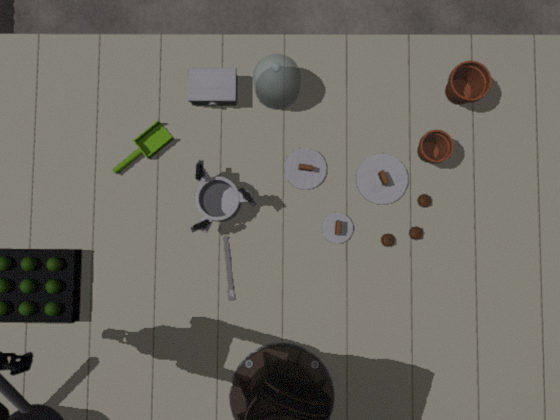

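View pics/side0.png

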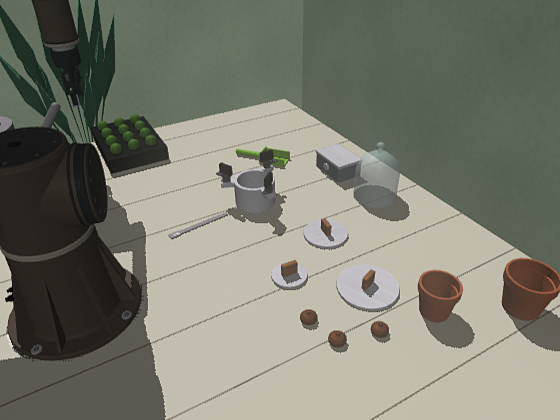

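Top view shows the storage pot at (218,199), with three black knobs around it. The covers are 120 at (305,168), 146 at (382,178) and 88 at (337,228). Three corms lie at (424,200), (415,232) and (388,240). The side view agrees: three corms, at (309,317), (338,339) and (380,329).

```bash
cat >> h.py <<'E'
def cloud(ci,depth):
    K=np.array(ci["mtx"]);R=cv2.Rodrigues(np.array(ci["rotation"],float))[0]
    v,u=np.indices(depth.shape)
    d=np.stack([(u-K[0,2])/K[0,0],-(v-K[1,2])/K[1,1],-np.ones_like(depth)],-1)*depth[...,None]
    return d@R.T+np.array(ci["eye"])
def blobs(mask,P,amin=15):
    n,l,s,c=cv2.connectedComponentsWithStats(mask.astype(np.uint8))
    for i in range(1,n):
        if s[i,4]>=amin:
            q=P[l==i]; r=cv2.minAreaRect((q[:,:2]*1000).astype(np.float32))
            print("px",c[i].round(1),"n",s[i,4],"mean",q.mean(0).round(4),"med z",np.median(q[:,2]).round(4),"rect",np.round(r[0],1),np.round(r[1],1),round(r[2],1))
            yield l==i,q
E
python3 - <<'E'
from h import *
for n in ["top","side"]:
    ci=camera_info(n);p=cv2.imread(f"pics/{n}0.png");d=np.load(f"{n}0.npy");P=cloud(ci,d)
    h=cv2.cvtColor(p,cv2.COLOR_BGR2HSV)
    X,Y,Z=P[...,0],P[...,1],P[...,2]
    ok=(d>0)&(X>.3)&(X<.9)&(abs(Y)<.6)
    print(n,"brown");list(blobs(ok&(h[...,1]>120)&((h[...,0]<20))&(Z<.07),P))
    print("bench z",np.median(Z[ok]))
    pot=ok&(np.hypot(X-.43,Y-.15)<.15)
    print("knobs");list(blobs(pot&(Z>.115)&(Z<.145),P,8))
    print("rim");
    m=pot&(Z>.072)&(Z<.088); q=P[m][:,:2]
    for _ in range(5):
        A=np.c_[2*q,np.ones(len(q))];s=np.linalg.lstsq(A,(q**2).sum(1),rcond=None)[0];r=np.sqrt(s[2]+s[0]**2+s[1]**2)
        e=abs(np.hypot(*(q-s[:2]).T)-r);q=q[e<.008]
    print(s[:2],r,len(q))
    print("covers");list(blobs(ok&(Z>.005)&(Z<.05),P,100))
E
```

```text
top brown
px [469.6  84.6] n 573 mean [ 0.8684 -0.524   0.0292] med z 0.0246 rect [ 870.8 -516.8] [85.8 57.9] 42.2
px [448.1  92. ] n 33 mean [ 0.8441 -0.4606  0.0389] med z 0.0385 rect [ 844.4 -459.4] [37.   9.8] 19.5
px [438.5 147.8] n 423 mean [ 0.6875 -0.4331  0.0332] med z 0.0314 rect [ 687.7 -425.9] [73.8 53.4] 20.2
px [305.4 166.9] n 45 mean [ 0.6304 -0.0631  0.0415] med z 0.0416 rect [630.8 -63.2] [31.3 11.4] 80.1
px [383.3 177.2] n 53 mean [ 0.6031 -0.278   0.0416] med z 0.0428 rect [ 602.9 -278.8] [34.5 11.9] 25.8
px [423.3 200. ] n 85 mean [ 0.5424 -0.3928  0.0214] med z 0.0211 rect [ 542. -394.] [29.6 28.1] 29.5
px [337.8 227.5] n 44 mean [ 0.4635 -0.1525  0.0419] med z 0.042 rect [ 464.2 -153.4] [10.8 33.3] 82.4
px [414.9 232.8] n 91 mean [ 0.451  -0.3688  0.0202] med z 0.0201 rect [ 450.5 -371.2] [27.9 31.1] 0.1
px [386.8 239.5] n 79 mean [ 0.4319 -0.2906  0.021 ] med z 0.0211 rect [ 432.  -291.5] [25.2 30.2] 45.7
bench z 0.0008625648812372599
knobs
px [245.6 194.7] n 74 mean [0.5436 0.095  0.13  ] med z 0.1301 rect [544.1  95.3] [41.3 11.6] 40.3
px [201.  224.2] n 82 m
[... 3464 characters left out ...]
16 -0.4795  0.0413] med z 0.0415 rect [ 890.8 -477. ] [10.5 47.6] 31.7
px [438.5 290.9] n 226 mean [ 0.7084 -0.3953  0.0385] med z 0.0397 rect [ 705.8 -396. ] [20.3 59.9] 35.8
px [519.8 308.5] n 540 mean [ 0.8282 -0.5147  0.0288] med z 0.0297 rect [ 834.4 -512. ] [39.  88.2] 27.2
px [433.2 311.9] n 391 mean [ 0.6616 -0.4284  0.0287] med z 0.0296 rect [ 665.4 -426.3] [29.5 71.4] 37.1
px [308.2 316.4] n 223 mean [ 0.4292 -0.2977  0.0195] med z 0.0202 rect [ 431.4 -294.6] [33.6 37.8] 54.6
px [379.4 328.5] n 238 mean [ 0.5398 -0.4003  0.0195] med z 0.0203 rect [ 542.3 -398.1] [33.4 35.6] 55.0
px [337.1 338.1] n 257 mean [ 0.4494 -0.3759  0.0194] med z 0.0205 rect [ 453.5 -370. ] [41.5 36.8] 57.2
```

```bash
cat >> h.py <<'E'
def pose(s=None):
    s=s or sense(); R=cv2.Rodrigues(np.array(s["eef_rot"],float))[0]; return np.array(s["eef_pos"]),R,s
def go(x,y,zg,phi=None):
    """shift (cm, in current tool axes) & az (deg) to put grasp point at x,y,zg with tool-y azimuth phi(deg, mod 180 resolved by q6 range)"""
    p,R,s=pose(); t=np.array([x,y,zg+.155]); d=R.T@(t-p)*100
    print("clock",round(s["clock"],2),"p",p.round(4),"tilt",np.round(np.degrees(np.arccos(-R[2,2])),2),"tool y az",np.round(np.degrees(np.arctan2(R[1,1],R[0,1])),1),"q6",s["qpos"][5].round(3),"open",round(s["opening"],3),"gf",round(s["gripper_force"],1),"F",np.round(s["contact_force"],1))
    print(" shift cm (current axes)",d.round(2),"world",((t-p)*100).round(2))
    if phi is not None:
        cur=np.degrees(np.arctan2(R[1,1],R[0,1])); r=np.radians
        print(" az options",[(round(a,1),"q6~",round(s["qpos"][5]+r(a)+(np.arctan2(y,x)-np.arctan2(p[1],p[0])),2)) for a in [(cur-phi)%180,(cur-phi)%180-180,(cur-phi)%180+180]])
E
python3 - <<'E'
from h import *
for n in ["top","side"]:
    ci=camera_info(n);p=cv2.imread(f"pics/{n}0.png");d=np.load(f"{n}0.npy");P=cloud(ci,d)
    X,Y,Z=P[...,0],P[...,1],P[...,2]
    print(n)
    for m,q in blobs((d>0)&(X>.35)&(X<.75)&(Y>0)&(Y<.35)&(Z>.11)&(Z<.145),P,8):
        c=(q[:,:2]*1000)[q[:,2]>.122].astype(np.float32); r=cv2.minAreaRect(c); print("   bar",r, cv2.fitLine(c,cv2.DIST_HUBER,0,.01,.01).ravel().round(3))
    m=(d>0)&(np.hypot(X-.63,Y+.064)<.06)&(Z>.035)&(Z<.05); c=(P[m][:,:2]*1000).astype(np.float32)
    print("handle",cv2.minAreaRect(c),c.mean(0),cv2.fitLine(c,cv2.DIST_L2,0,.01,.01).ravel())
p=cv2.imread("pics/top0.png"); cv2.imwrite("pics/c1.png",cv2.resize(p[140:260,160:320],None,fx=5,fy=5,interpolation=cv2.INTER_CUBIC))
go(.5,-.35,.2,0)
E
```

```text
top
px [198.4 171.2] n 95 mean [0.6043 0.2188 0.129 ] med z 0.131 rect [604.9 219.3] [42.7 12.2] 0.9
   bar ((604.9100952148438, 219.30484008789062), (42.71916580200195, 12.23486042022705), 0.886625349521637) [1.00000e+00 1.10000e-02 5.97088e+02 2.19321e+02]
px [245.8 194.8] n 76 mean [0.5433 0.0947 0.1296] med z 0.1301 rect [544.1  95.3] [41.3 11.6] 40.3
   bar ((544.2105712890625, 95.40839385986328), (40.93624496459961, 11.622428894042969), 40.312461853027344) [  0.764   0.646 543.97   95.471]
px [201.2 224.3] n 87 mean [0.4661 0.209  0.129 ] med z 0.1309 rect [466.9 209.4] [12.6 40.5] 26.2
   bar ((467.0430908203125, 209.5578155517578), (12.15251350402832, 40.513614654541016), 26.826030731201172) [ 4.33000e-01 -9.01000e-01  4.66219e+02  2.09798e+02]
handle ((631.0883178710938, -63.63862991333008), (38.563819885253906, 14.195101737976074), 79.65019226074219) [630.80927  -63.456905] [ 1.8505655e-01  9.8272789e-01  6.3080933e+02 -6.3456902e+01]
side
px [265.9 154.6] n 115 mean [0.6049 0.2183 0.124 ] med z 0.1249 rect [605.8 220.5] [16.6 41.8] 81.6
   bar ((605.9232788085938, 220.5133
[... 444 characters left out ...]
 rect [544.1  94.3] [43.1 12.3] 40.5
   bar ((544.00439453125, 94.33268737792969), (43.041404724121094, 12.178056716918945), 40.90785217285156) [  0.811   0.586 546.404  92.307]
handle ((632.854248046875, -63.53441619873047), (41.307376861572266, 15.41954517364502), 79.49882507324219) [631.8356 -64.3644] [ 1.2951778e-01  9.9157709e-01  6.3183557e+02 -6.4364403e+01]
clock 0.1 p [0.1662 0.6282 0.4041] tilt 0.06 tool y az 75.2 q6 -0.047 open 1.004 gf 0.0 F [0.3 0.8 0.1]
 shift cm (current axes) [-57.29 -86.02   5.  ] world [ 33.38 -97.82  -4.91]
 az options [(np.float64(75.2), 'q6~', np.float64(-0.66)), (np.float64(-104.8), 'q6~', np.float64(-3.8)), (np.float64(255.2), 'q6~', np.float64(2.48))]
```

View pics/c1.png

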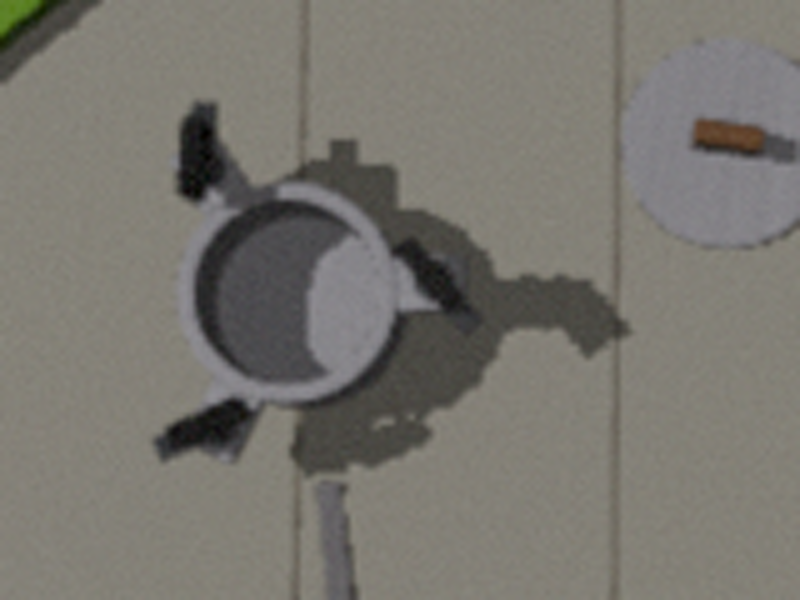

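Knobs in the crop: (200,155), (438,285), (208,428). Their centroid puts the pot axis at (0.5387, 0.1748), and each knob is 80 mm from it as specified. I'll move toward corm C now.

Emit:
play_rows --plan '[{"gripper": 7,"x": 0,"y": 0,"z": 0,"ax": 0,"ay": 0,"az": 7},{"gripper": 7,"x": 0,"y": 0,"z": 0,"ax": 0,"ay": 0,"az": 7},{"gripper": 7,"x": 0,"y": 0,"z": 0,"ax": 0,"ay": 0,"az": 7},{"gripper": 7,"x": 0,"y": 0,"z": 0,"ax": 0,"ay": 0,"az": 7},{"gripper": 7,"x": 0,"y": 0,"z": 0,"ax": 0,"ay": 0,"az": 7},{"gripper": 7,"x": 0,"y": 0,"z": 0,"ax": 0,"ay": 0,"az": 7},{"gripper": 7,"x": 0,"y": 0,"z": 0,"ax": 0,"ay": 0,"az": 7},{"gripper": 7,"x": 0,"y": 0,"z": 0,"ax": 0,"ay": 0,"az": 7}]'

```text
clock: 0.77
eef_pos: [0.1663, 0.6282, 0.4043]
eef_rot: [1.828, 2.555, -0.001]
contact_force: [0.5, -0.4, -0.4]
opening: 0.82
gripper_force: 0.0
```

Emit:
play_rows --plan '[{"gripper": 7,"x": -3.25,"y": 1.2,"z": 0,"ax": 0,"ay": 0,"az": 0},{"gripper": 7,"x": -3.25,"y": 1.2,"z": 0,"ax": 0,"ay": 0,"az": 0},{"gripper": 7,"x": -3.25,"y": 1.2,"z": 0,"ax": 0,"ay": 0,"az": 0},{"gripper": 7,"x": -3.25,"y": 1.2,"z": 0,"ax": 0,"ay": 0,"az": 0},{"gripper": 7,"x": -3.25,"y": 1.2,"z": 0,"ax": 0,"ay": 0,"az": 0},{"gripper": 7,"x": -3.25,"y": 1.2,"z": 0,"ax": 0,"ay": 0,"az": 0},{"gripper": 7,"x": -3.25,"y": 1.2,"z": 0,"ax": 0,"ay": 0,"az": 0},{"gripper": 7,"x": -3.25,"y": 1.2,"z": 0,"ax": 0,"ay": 0,"az": 0}]'

```text
clock: 1.43
eef_pos: [0.3431, 0.4128, 0.4046]
eef_rot: [-1.82, -2.561, 0.0]
contact_force: [0.3, -0.0, -0.7]
opening: 0.818
gripper_force: 0.0
```

Emit:
play_rows --plan '[{"gripper": 7,"x": -3.25,"y": 1.2,"z": 0,"ax": 0,"ay": 0,"az": 0},{"gripper": 7,"x": -3.25,"y": 1.2,"z": 0,"ax": 0,"ay": 0,"az": 0},{"gripper": 7,"x": -3.25,"y": 1.2,"z": 0,"ax": 0,"ay": 0,"az": 0},{"gripper": 7,"x": -3.25,"y": 1.2,"z": 0,"ax": 0,"ay": 0,"az": 0},{"gripper": 7,"x": -3.25,"y": 1.2,"z": 0,"ax": 0,"ay": 0,"az": 0},{"gripper": 7,"x": -3.25,"y": 1.2,"z": 0,"ax": 0,"ay": 0,"az": 0},{"gripper": 7,"x": -3.25,"y": 1.2,"z": 0,"ax": 0,"ay": 0,"az": 0},{"gripper": 7,"x": -3.25,"y": 1.2,"z": 0,"ax": 0,"ay": 0,"az": 0}]'

```text
clock: 2.1
eef_pos: [0.5192, 0.1987, 0.4046]
eef_rot: [-1.82, -2.56, 0.0]
contact_force: [0.8, 1.3, -0.2]
opening: 0.819
gripper_force: 0.0
```

Emit:
play_rows --plan '[{"gripper": 7,"x": -2.75,"y": -1.55,"z": 0,"ax": 0,"ay": 0,"az": 0},{"gripper": 7,"x": -2.75,"y": -1.55,"z": 0,"ax": 0,"ay": 0,"az": 0},{"gripper": 7,"x": -2.75,"y": -1.55,"z": 0,"ax": 0,"ay": 0,"az": 0},{"gripper": 7,"x": -2.75,"y": -1.55,"z": 0,"ax": 0,"ay": 0,"az": 0},{"gripper": 7,"x": -2.75,"y": -1.55,"z": 0,"ax": 0,"ay": 0,"az": 0},{"gripper": 7,"x": -2.75,"y": -1.55,"z": 0,"ax": 0,"ay": 0,"az": 0},{"gripper": 7,"x": -2.75,"y": -1.55,"z": 0,"ax": 0,"ay": 0,"az": 0},{"gripper": 7,"x": -2.75,"y": -1.55,"z": 0,"ax": 0,"ay": 0,"az": 0}]'

```text
clock: 2.77
eef_pos: [0.4729, -0.0496, 0.4046]
eef_rot: [-1.82, -2.56, 0.0]
contact_force: [1.0, 0.6, 0.3]
opening: 0.817
gripper_force: 0.0
```

Emit:
play_rows --plan '[{"gripper": 7,"x": -2.75,"y": -1.55,"z": 0,"ax": 0,"ay": 0,"az": 0},{"gripper": 7,"x": -2.75,"y": -1.55,"z": 0,"ax": 0,"ay": 0,"az": 0},{"gripper": 7,"x": -2.75,"y": -1.55,"z": 0,"ax": 0,"ay": 0,"az": 0},{"gripper": 7,"x": -2.75,"y": -1.55,"z": 0,"ax": 0,"ay": 0,"az": 0},{"gripper": 7,"x": -2.75,"y": -1.55,"z": 0,"ax": 0,"ay": 0,"az": 0},{"gripper": 7,"x": -2.75,"y": -1.55,"z": 0,"ax": 0,"ay": 0,"az": 0},{"gripper": 7,"x": -2.75,"y": -1.55,"z": 0,"ax": 0,"ay": 0,"az": 0},{"gripper": 7,"x": -2.75,"y": -1.55,"z": 0,"ax": 0,"ay": 0,"az": 0}]'

```text
clock: 3.43
eef_pos: [0.428, -0.2983, 0.4046]
eef_rot: [-1.82, -2.56, -0.0]
contact_force: [2.1, 0.5, -0.9]
opening: 0.818
gripper_force: 0.0
```

```bash
cat >> h.py <<'E'
def corms(name="side",save=None):
    ci=camera_info(name);p,d=grab_frame(name);P=cloud(ci,d)
    if save: cv2.imwrite("pics/"+save,p)
    h=cv2.cvtColor(p,cv2.COLOR_BGR2HSV);X,Y,Z=P[...,0],P[...,1],P[...,2]
    m=(d>0)&(X>.3)&(X<.9)&(abs(Y)<.55)&(Z>.006)&(Z<.04)&(h[...,1]>90)&(h[...,0]<20)
    n,l,s,c=cv2.connectedComponentsWithStats(m.astype(np.uint8))
    for i in range(1,n):
        q=P[l==i]
        if s[i,4]>=25:
            r=cv2.minEnclosingCircle((q[:,:2]*1000).astype(np.float32)); print(name,"px",c[i].round(),s[i,4],"circ",np.round(r[0],1),round(r[1],1),"zmax",q[:,2].max().round(3))
E
python3 - <<'E'
from h import *
corms("side");corms("top")
go(.4305,-.295,.019,19)
E
```

```text
side px [528. 286.] 57 circ [ 891.6 -485.8] 20.1 zmax 0.04
side px [438. 292.] 112 circ [ 701.4 -399.5] 22.8 zmax 0.04
side px [523. 312.] 306 circ [ 842.1 -517.3] 33.7 zmax 0.04
side px [436. 315.] 200 circ [ 672.2 -431.4] 25.4 zmax 0.04
side px [307. 315.] 122 circ [ 429.8 -292.6] 17.0 zmax 0.031
side px [378. 327.] 130 circ [ 540.3 -396.8] 15.7 zmax 0.031
side px [336. 336.] 141 circ [ 449.9 -372.9] 16.4 zmax 0.031
top px [466.  85.] 359 circ [ 860.3 -505.3] 38.6 zmax 0.04
top px [449.  96.] 39 circ [ 838.5 -475.9] 27.3 zmax 0.039
top px [434. 148.] 288 circ [ 686.2 -417. ] 32.1 zmax 0.04
top px [424. 200.] 117 circ [ 541.5 -395.5] 17.5 zmax 0.033
top px [387. 240.] 113 circ [ 431.9 -294. ] 17.5 zmax 0.03
clock 3.53 p [ 0.4281 -0.3004  0.4045] tilt 0.07 tool y az 19.0 q6 -1.001 open 0.82 gf 0.0 F [ 1.5  0.  -1. ]
 shift cm (current axes) [ 0.46  0.41 23.05] world [  0.24   0.54 -23.05]
 az options [(np.float64(0.0), 'q6~', np.float64(-0.99)), (np.float64(-180.0), 'q6~', np.float64(-4.13)), (np.float64(180.0), 'q6~', np.float64(2.15))]
```

Emit:
play_rows --plan '[{"gripper": 7,"x": 0.45,"y": 0.4,"z": 3,"ax": 0,"ay": 0,"az": 0},{"gripper": 7,"x": 0,"y": 0,"z": 4,"ax": 0,"ay": 0,"az": 0},{"gripper": 7,"x": 0,"y": 0,"z": 4,"ax": 0,"ay": 0,"az": 0},{"gripper": 7,"x": 0,"y": 0,"z": 4,"ax": 0,"ay": 0,"az": 0},{"gripper": 7,"x": 0,"y": 0,"z": 4,"ax": 0,"ay": 0,"az": 0},{"gripper": 7,"x": 0,"y": 0,"z": 2.5,"ax": 0,"ay": 0,"az": 0},{"gripper": 7,"x": 0,"y": 0,"z": 1.5,"ax": 0,"ay": 0,"az": 0},{"gripper": 7,"x": 0,"y": 0,"z": 0,"ax": 0,"ay": 0,"az": 0}]'

```text
clock: 4.2
eef_pos: [0.43, -0.29, 0.1716]
eef_rot: [-1.817, -2.556, -0.0]
contact_force: [-0.4, 0.3, -0.9]
opening: 0.819
gripper_force: 0.0
```

Emit:
play_rows --plan '[{"gripper": 2.5,"x": 0,"y": 0,"z": 0,"ax": 0,"ay": 0,"az": 0},{"gripper": 2.5,"x": 0,"y": 0,"z": 0,"ax": 0,"ay": 0,"az": 0},{"gripper": 2.5,"x": 0,"y": 0,"z": 0,"ax": 0,"ay": 0,"az": 0},{"gripper": 2.5,"x": 0,"y": 0,"z": 0,"ax": 0,"ay": 0,"az": 0},{"gripper": 2.5,"x": 0,"y": 0,"z": 0,"ax": 0,"ay": 0,"az": 0},{"gripper": 2.5,"x": 0,"y": 0,"z": 0,"ax": 0,"ay": 0,"az": 0},{"gripper": 2.5,"x": 0,"y": 0,"z": 0,"ax": 0,"ay": 0,"az": 0},{"gripper": 2.5,"x": 0,"y": 0,"z": 0,"ax": 0,"ay": 0,"az": 0}]'

```text
clock: 4.87
eef_pos: [0.4314, -0.2914, 0.1764]
eef_rot: [1.819, 2.558, -0.0]
contact_force: [-0.1, 1.6, 7.0]
opening: 0.404
gripper_force: 59.0
```

Emit:
play_rows --plan '[{"gripper": 2.5,"x": 0,"y": 0,"z": -1,"ax": 0,"ay": 0,"az": 0},{"gripper": 2.5,"x": 0,"y": 0,"z": -2,"ax": 0,"ay": 0,"az": 0},{"gripper": 2.5,"x": 0,"y": 0,"z": -2.5,"ax": 0,"ay": 0,"az": 0},{"gripper": 2.5,"x": 0,"y": 0,"z": -2.5,"ax": 0,"ay": 0,"az": 0},{"gripper": 2.5,"x": 0,"y": 0,"z": -2.5,"ax": 0,"ay": 0,"az": 0},{"gripper": 2.5,"x": 0,"y": 0,"z": -2.5,"ax": 0,"ay": 0,"az": 0},{"gripper": 2.5,"x": 0,"y": 0,"z": -2.5,"ax": 0,"ay": 0,"az": 0},{"gripper": 2.5,"x": 0,"y": 0,"z": -2,"ax": 0,"ay": 0,"az": 0}]'

```text
clock: 5.53
eef_pos: [0.4309, -0.2911, 0.3534]
eef_rot: [1.819, 2.558, -0.0]
contact_force: [1.5, 0.2, -0.4]
opening: 0.408
gripper_force: 61.2
```

```bash
python3 - <<'E'
from h import *
go(.5387,.1748,.20)
E
```

```text
clock 5.53 p [ 0.4309 -0.2911  0.3534] tilt 0.18 tool y az 19.2 q6 -0.987 open 0.408 gf 61.2 F [ 1.5  0.2 -0.4]
 shift cm (current axes) [40.47 25.48 -0.22] world [10.78 46.59  0.16]
```

Emit:
play_rows --plan '[{"gripper": 2.5,"x": 2.7,"y": 1.6,"z": 0,"ax": 0,"ay": 0,"az": 0},{"gripper": 2.5,"x": 2.7,"y": 1.6,"z": 0,"ax": 0,"ay": 0,"az": 0},{"gripper": 2.5,"x": 2.7,"y": 1.6,"z": 0,"ax": 0,"ay": 0,"az": 0},{"gripper": 2.5,"x": 2.7,"y": 1.6,"z": 0,"ax": 0,"ay": 0,"az": 0},{"gripper": 2.5,"x": 2.7,"y": 1.6,"z": 0,"ax": 0,"ay": 0,"az": 0},{"gripper": 2.5,"x": 2.7,"y": 1.6,"z": 0,"ax": 0,"ay": 0,"az": 0},{"gripper": 2.5,"x": 2.7,"y": 1.6,"z": 0,"ax": 0,"ay": 0,"az": 0},{"gripper": 2.5,"x": 2.7,"y": 1.6,"z": 0,"ax": 0,"ay": 0,"az": 0}]'

```text
clock: 6.2
eef_pos: [0.4808, -0.0436, 0.3514]
eef_rot: [1.82, 2.559, 0.002]
contact_force: [0.3, -0.4, -0.1]
opening: 0.41
gripper_force: 60.6
```

Emit:
play_rows --plan '[{"gripper": 2.5,"x": 2.7,"y": 1.6,"z": 0,"ax": 0,"ay": 0,"az": 0},{"gripper": 2.5,"x": 2.7,"y": 1.6,"z": 0,"ax": 0,"ay": 0,"az": 0},{"gripper": 2.5,"x": 2.7,"y": 1.6,"z": 0,"ax": 0,"ay": 0,"az": 0},{"gripper": 2.5,"x": 2.7,"y": 1.6,"z": 0,"ax": 0,"ay": 0,"az": 0},{"gripper": 2.5,"x": 2.7,"y": 1.6,"z": 0,"ax": 0,"ay": 0,"az": 0},{"gripper": 2.5,"x": 2.7,"y": 1.6,"z": 0,"ax": 0,"ay": 0,"az": 0},{"gripper": 2.5,"x": 2.7,"y": 1.6,"z": 0,"ax": 0,"ay": 0,"az": 0},{"gripper": 2.5,"x": 2.3,"y": 1.5,"z": 0,"ax": 0,"ay": 0,"az": 0}]'

```text
clock: 6.87
eef_pos: [0.5311, 0.1988, 0.3516]
eef_rot: [1.819, 2.56, 0.003]
contact_force: [0.0, 0.4, -0.6]
opening: 0.407
gripper_force: 60.6
```

```bash
python3 - <<'E'
from h import *
go(.5387,.1748,.095)
corms("side");corms("top","t1.png")
E
```

```text
clock 6.87 p [0.5311 0.1988 0.3516] tilt 0.12 tool y az 19.2 q6 -0.031 open 0.407 gf 60.6 F [ 0.   0.4 -0.6]
 shift cm (current axes) [-2.52 -0.09 10.16] world [  0.76  -2.4  -10.16]
side px [289. 270.] 125 circ [ 464.3 -154.4] 18.9 zmax 0.04
side px [528. 286.] 56 circ [ 891.  -486.1] 20.0 zmax 0.04
side px [438. 292.] 115 circ [ 703.2 -398.2] 22.8 zmax 0.04
side px [503. 300.] 26 circ [ 826.2 -479.7] 11.3 zmax 0.04
side px [523. 312.] 304 circ [ 841.5 -516.6] 34.2 zmax 0.04
side px [436. 315.] 205 circ [ 672.5 -430.4] 27.1 zmax 0.04
side px [378. 327.] 139 circ [ 540.9 -397.5] 17.0 zmax 0.032
side px [337. 338.] 191 circ [ 451.4 -372.2] 17.3 zmax 0.031
top px [466.  85.] 362 circ [ 861.7 -506.8] 38.8 zmax 0.04
top px [450.  96.] 44 circ [ 838.8 -473.2] 25.7 zmax 0.04
top px [434. 148.] 276 circ [ 684.9 -415.7] 31.8 zmax 0.04
top px [382. 178.] 29 circ [ 604.1 -280.5] 17.5 zmax 0.04
top px [424. 200.] 111 circ [ 542.4 -395.7] 16.5 zmax 0.03
top px [415. 233.] 121 circ [ 450.8 -370.8] 17.3 zmax 0.031
```

Emit:
play_rows --plan '[{"gripper": 2.5,"x": -0.3,"y": 0,"z": 2,"ax": 0,"ay": 0,"az": 0},{"gripper": 2.5,"x": 0,"y": 0,"z": 3,"ax": 0,"ay": 0,"az": 0},{"gripper": 2.5,"x": 0,"y": 0,"z": 3,"ax": 0,"ay": 0,"az": 0},{"gripper": 2.5,"x": 0,"y": 0,"z": 2,"ax": 0,"ay": 0,"az": 0},{"gripper": 2.5,"x": 0,"y": 0,"z": 0,"ax": 0,"ay": 0,"az": 0},{"gripper": 6,"x": 0,"y": 0,"z": 0,"ax": 0,"ay": 0,"az": 0},{"gripper": 6,"x": 0,"y": 0,"z": 0,"ax": 0,"ay": 0,"az": 0},{"gripper": 6,"x": 0,"y": 0,"z": 0,"ax": 0,"ay": 0,"az": 0}]'

```text
clock: 7.63
eef_pos: [0.531, 0.1934, 0.2509]
eef_rot: [-1.819, -2.559, 0.004]
contact_force: [-8.4, -3.1, -4.9]
opening: 0.697
gripper_force: 3.6
```

Emit:
play_rows --plan '[{"gripper": 6,"x": 0,"y": 0,"z": 0,"ax": 0,"ay": 0,"az": 0},{"gripper": 6,"x": 0,"y": 0,"z": 0,"ax": 0,"ay": 0,"az": 0},{"gripper": 6,"x": 0,"y": 0,"z": 0,"ax": 0,"ay": 0,"az": 0},{"gripper": 6,"x": 0,"y": 0,"z": -2,"ax": 0,"ay": 0,"az": 0},{"gripper": 6,"x": 0,"y": 0,"z": -3,"ax": 0,"ay": 0,"az": 0},{"gripper": 6,"x": 0,"y": 0,"z": -3,"ax": 0,"ay": 0,"az": 0},{"gripper": 6,"x": 0,"y": 0,"z": -2,"ax": 0,"ay": 0,"az": 0},{"gripper": 6,"x": 0,"y": 0,"z": 0,"ax": 0,"ay": 0,"az": 0}]'

```text
clock: 8.3
eef_pos: [0.5337, 0.1943, 0.3563]
eef_rot: [1.817, 2.556, 0.012]
contact_force: [0.8, 0.5, 0.2]
opening: 0.702
gripper_force: 0.0
```

Emit:
play_rows --plan '[{"gripper": 7,"x": -3.2,"y": -1.65,"z": 0,"ax": 0,"ay": 0,"az": 0},{"gripper": 7,"x": -3.2,"y": -1.65,"z": 0,"ax": 0,"ay": 0,"az": 0},{"gripper": 7,"x": -3.2,"y": -1.65,"z": 0,"ax": 0,"ay": 0,"az": 0},{"gripper": 7,"x": -3.2,"y": -1.65,"z": 0,"ax": 0,"ay": 0,"az": 0},{"gripper": 7,"x": -3.2,"y": -1.65,"z": 0,"ax": 0,"ay": 0,"az": 0},{"gripper": 7,"x": -3.2,"y": -1.65,"z": 0,"ax": 0,"ay": 0,"az": 0},{"gripper": 7,"x": -3.2,"y": -1.65,"z": 0,"ax": 0,"ay": 0,"az": 0},{"gripper": 7,"x": -3.2,"y": -1.65,"z": 0,"ax": 0,"ay": 0,"az": 0}]'

```text
clock: 8.97
eef_pos: [0.4912, -0.0929, 0.3513]
eef_rot: [1.819, 2.558, 0.001]
contact_force: [1.2, -0.4, -1.1]
opening: 0.818
gripper_force: 0.0
```

Emit:
play_rows --plan '[{"gripper": 7,"x": -3.2,"y": -1.65,"z": 0,"ax": 0,"ay": 0,"az": 0},{"gripper": 7,"x": -3.2,"y": -1.65,"z": 0,"ax": 0,"ay": 0,"az": 0},{"gripper": 7,"x": -3.2,"y": -1.65,"z": 0,"ax": 0,"ay": 0,"az": 0},{"gripper": 7,"x": -3.2,"y": -1.65,"z": 0,"ax": 0,"ay": 0,"az": 0},{"gripper": 7,"x": -3.2,"y": -1.65,"z": 0,"ax": 0,"ay": 0,"az": 0},{"gripper": 7,"x": -3.2,"y": -1.65,"z": 0,"ax": 0,"ay": 0,"az": 0},{"gripper": 7,"x": -3.2,"y": -1.65,"z": 0,"ax": 0,"ay": 0,"az": 0},{"gripper": 7,"x": -3.2,"y": -1.65,"z": 0,"ax": 0,"ay": 0,"az": 0}]'

```text
clock: 9.63
eef_pos: [0.4504, -0.3783, 0.3515]
eef_rot: [1.819, 2.558, -0.0]
contact_force: [-0.1, -0.3, 0.2]
opening: 0.823
gripper_force: 0.0
```

```bash
python3 - <<'E'
from h import *
go(.451,-.3725,.023)
corms("side");corms("top","t2.png")
E
```

```text
clock 9.63 p [ 0.4504 -0.3783  0.3515] tilt 0.13 tool y az 19.2 q6 -1.085 open 0.823 gf 0.0 F [-0.1 -0.3  0.2]
 shift cm (current axes) [ 0.56  0.23 17.35] world [  0.06   0.58 -17.35]
side px [324. 229.] 27 circ [630.7 -61.8] 21.1 zmax 0.039
side px [528. 286.] 58 circ [ 890.2 -485.4] 20.9 zmax 0.04
side px [438. 292.] 110 circ [ 703.2 -398.1] 22.8 zmax 0.04
side px [503. 300.] 25 circ [ 827. -479.] 10.0 zmax 0.038
side px [523. 312.] 291 circ [ 843.5 -516.4] 32.6 zmax 0.04
side px [437. 315.] 198 circ [ 671.1 -432.3] 24.5 zmax 0.04
side px [378. 327.] 130 circ [ 541.4 -395.5] 15.9 zmax 0.031
side px [336. 336.] 137 circ [ 450.3 -371.3] 16.4 zmax 0.031
top px [466.  85.] 373 circ [ 860.6 -505.7] 38.6 zmax 0.04
top px [449.  95.] 42 circ [ 841.4 -470.3] 26.0 zmax 0.04
top px [434. 148.] 281 circ [ 684.5 -415.5] 31.6 zmax 0.04
top px [424. 200.] 113 circ [ 542.5 -394.7] 17.3 zmax 0.031
top px [214. 202.] 100 circ [531.5 190.2] 16.8 zmax 0.036
top px [415. 233.] 118 circ [ 450.7 -371.2] 17.1 zmax 0.03
```

Emit:
play_rows --plan '[{"gripper": 7,"x": 0.5,"y": 0.2,"z": 3,"ax": 0,"ay": 0,"az": 0},{"gripper": 7,"x": 0,"y": 0,"z": 3.5,"ax": 0,"ay": 0,"az": 0},{"gripper": 7,"x": 0,"y": 0,"z": 3.5,"ax": 0,"ay": 0,"az": 0},{"gripper": 7,"x": 0,"y": 0,"z": 3.5,"ax": 0,"ay": 0,"az": 0},{"gripper": 7,"x": 0,"y": 0,"z": 2.5,"ax": 0,"ay": 0,"az": 0},{"gripper": 7,"x": 0,"y": 0,"z": 1.3,"ax": 0,"ay": 0,"az": 0},{"gripper": 2.5,"x": 0,"y": 0,"z": 0,"ax": 0,"ay": 0,"az": 0},{"gripper": 2.5,"x": 0,"y": 0,"z": 0,"ax": 0,"ay": 0,"az": 0}]'

```text
clock: 10.4
eef_pos: [0.4517, -0.3711, 0.1776]
eef_rot: [1.82, 2.56, -0.0]
contact_force: [-0.9, 0.0, 0.4]
opening: 0.55
gripper_force: 0.0
```

Emit:
play_rows --plan '[{"gripper": 2.5,"x": 0,"y": 0,"z": 0,"ax": 0,"ay": 0,"az": 0},{"gripper": 2.5,"x": 0,"y": 0,"z": 0,"ax": 0,"ay": 0,"az": 0},{"gripper": 2.5,"x": 0,"y": 0,"z": 0,"ax": 0,"ay": 0,"az": 0},{"gripper": 2.5,"x": 0,"y": 0,"z": 0,"ax": 0,"ay": 0,"az": 0},{"gripper": 2.5,"x": 0,"y": 0,"z": 0,"ax": 0,"ay": 0,"az": 0},{"gripper": 2.5,"x": 0,"y": 0,"z": 0,"ax": 0,"ay": 0,"az": 0},{"gripper": 2.5,"x": 0,"y": 0,"z": -1,"ax": 0,"ay": 0,"az": 0},{"gripper": 2.5,"x": 0,"y": 0,"z": -1.5,"ax": 0,"ay": 0,"az": 0}]'

```text
clock: 11.07
eef_pos: [0.4513, -0.3709, 0.2028]
eef_rot: [1.82, 2.56, -0.0]
contact_force: [0.0, 0.1, -0.5]
opening: 0.4
gripper_force: 60.0
```

Emit:
play_rows --plan '[{"gripper": 2.5,"x": 0,"y": 0,"z": -1,"ax": 0,"ay": 0,"az": 0},{"gripper": 2.5,"x": 0,"y": 0,"z": -2,"ax": 0,"ay": 0,"az": 0},{"gripper": 2.5,"x": 0,"y": 0,"z": -2.5,"ax": 0,"ay": 0,"az": 0},{"gripper": 2.5,"x": 0,"y": 0,"z": -2.5,"ax": 0,"ay": 0,"az": 0},{"gripper": 2.5,"x": 0,"y": 0,"z": -2.5,"ax": 0,"ay": 0,"az": 0},{"gripper": 2.5,"x": 0,"y": 0,"z": -2.5,"ax": 0,"ay": 0,"az": 0},{"gripper": 2.5,"x": 0,"y": 0,"z": -2,"ax": 0,"ay": 0,"az": 0},{"gripper": 2.5,"x": 0,"y": 0,"z": 0,"ax": 0,"ay": 0,"az": 0}]'

```text
clock: 11.73
eef_pos: [0.4522, -0.3717, 0.3574]
eef_rot: [1.816, 2.554, -0.002]
contact_force: [1.9, -0.1, 0.3]
opening: 0.4
gripper_force: 60.0
```

```bash
python3 - <<'E'
from h import *
go(.5387,.1748,.10)
E
```

```text
clock 11.73 p [ 0.4522 -0.3717  0.3574] tilt 0.44 tool y az 19.2 q6 -1.074 open 0.4 gf 60.0 F [ 1.9 -0.1  0.3]
 shift cm (current axes) [48.84 26.09 10.  ] world [  8.65  54.65 -10.24]
```

Emit:
play_rows --plan '[{"gripper": 2.5,"x": 3,"y": 1.75,"z": 0,"ax": 0,"ay": 0,"az": 0},{"gripper": 2.5,"x": 3,"y": 1.75,"z": 0,"ax": 0,"ay": 0,"az": 0},{"gripper": 2.5,"x": 3,"y": 1.75,"z": 0,"ax": 0,"ay": 0,"az": 0},{"gripper": 2.5,"x": 3,"y": 1.75,"z": 0,"ax": 0,"ay": 0,"az": 0},{"gripper": 2.5,"x": 3,"y": 1.75,"z": 0,"ax": 0,"ay": 0,"az": 0},{"gripper": 2.5,"x": 3,"y": 1.75,"z": 0,"ax": 0,"ay": 0,"az": 0},{"gripper": 2.5,"x": 3,"y": 1.75,"z": 0,"ax": 0,"ay": 0,"az": 0},{"gripper": 2.5,"x": 3,"y": 1.75,"z": 0,"ax": 0,"ay": 0,"az": 0}]'

```text
clock: 12.4
eef_pos: [0.5047, -0.0967, 0.3526]
eef_rot: [1.82, 2.559, 0.001]
contact_force: [0.7, 0.1, 0.3]
opening: 0.405
gripper_force: 60.0
```

Emit:
play_rows --plan '[{"gripper": 2.5,"x": 3,"y": 1.75,"z": 0,"ax": 0,"ay": 0,"az": 0},{"gripper": 2.5,"x": 3,"y": 1.75,"z": 0,"ax": 0,"ay": 0,"az": 0},{"gripper": 2.5,"x": 3,"y": 1.75,"z": 0,"ax": 0,"ay": 0,"az": 0},{"gripper": 2.5,"x": 3,"y": 1.75,"z": 0,"ax": 0,"ay": 0,"az": 0},{"gripper": 2.5,"x": 3,"y": 1.75,"z": 0,"ax": 0,"ay": 0,"az": 0},{"gripper": 2.5,"x": 3,"y": 1.75,"z": 0,"ax": 0,"ay": 0,"az": 0},{"gripper": 2.5,"x": 3,"y": 1.75,"z": 0,"ax": 0,"ay": 0,"az": 0},{"gripper": 2.5,"x": 2.6,"y": 1.75,"z": 0,"ax": 0,"ay": 0,"az": 0}]'

```text
clock: 13.07
eef_pos: [0.5592, 0.1727, 0.3526]
eef_rot: [1.82, 2.56, 0.001]
contact_force: [0.8, 0.1, 0.5]
opening: 0.404
gripper_force: 60.0
```

```bash
python3 - <<'E'
from h import *
go(.5387,.1748,.10)
E
```

```text
clock 13.07 p [0.5592 0.1727 0.3526] tilt 0.06 tool y az 19.2 q6 -0.087 open 0.404 gf 60.0 F [0.8 0.1 0.5]
 shift cm (current axes) [ 0.87 -1.88  9.76] world [-2.05  0.21 -9.76]
```

Emit:
play_rows --plan '[{"gripper": 2.5,"x": -0.2,"y": 0,"z": 2,"ax": 0,"ay": 0,"az": 0},{"gripper": 2.5,"x": 0,"y": 0,"z": 3,"ax": 0,"ay": 0,"az": 0},{"gripper": 2.5,"x": 0,"y": 0,"z": 3,"ax": 0,"ay": 0,"az": 0},{"gripper": 2.5,"x": 0,"y": 0,"z": 1.7,"ax": 0,"ay": 0,"az": 0},{"gripper": 2.5,"x": 0,"y": 0,"z": 0,"ax": 0,"ay": 0,"az": 0},{"gripper": 5.4,"x": 0,"y": 0,"z": 0,"ax": 0,"ay": 0,"az": 0},{"gripper": 5.4,"x": 0,"y": 0,"z": 0,"ax": 0,"ay": 0,"az": 0},{"gripper": 5.4,"x": 0,"y": 0,"z": 0,"ax": 0,"ay": 0,"az": 0}]'

```text
clock: 13.73
eef_pos: [0.5608, 0.1688, 0.2565]
eef_rot: [1.82, 2.559, 0.003]
contact_force: [0.1, -0.6, 0.8]
opening: 0.632
gripper_force: 0.0
```

Emit:
play_rows --plan '[{"gripper": 5.4,"x": 0,"y": 0,"z": 0,"ax": 0,"ay": 0,"az": 0},{"gripper": 5.4,"x": 0,"y": 0,"z": 0,"ax": 0,"ay": 0,"az": 0},{"gripper": 5.4,"x": 0,"y": 0,"z": 0,"ax": 0,"ay": 0,"az": 0},{"gripper": 5.4,"x": 0,"y": 0,"z": -2,"ax": 0,"ay": 0,"az": 0},{"gripper": 5.4,"x": 0,"y": 0,"z": -3,"ax": 0,"ay": 0,"az": 0},{"gripper": 5.4,"x": 0,"y": 0,"z": -3,"ax": 0,"ay": 0,"az": 0},{"gripper": 5.4,"x": 0,"y": 0,"z": -1.7,"ax": 0,"ay": 0,"az": 0},{"gripper": 5.4,"x": 0,"y": 0,"z": 0,"ax": 0,"ay": 0,"az": 0}]'

```text
clock: 14.4
eef_pos: [0.5612, 0.169, 0.3559]
eef_rot: [1.818, 2.557, 0.007]
contact_force: [1.1, 1.2, 0.8]
opening: 0.633
gripper_force: 0.0
```

Emit:
play_rows --plan '[{"gripper": 7,"x": -3.3,"y": -1.3,"z": 0,"ax": 0,"ay": 0,"az": 0},{"gripper": 7,"x": -3.3,"y": -1.3,"z": 0,"ax": 0,"ay": 0,"az": 0},{"gripper": 7,"x": -3.3,"y": -1.3,"z": 0,"ax": 0,"ay": 0,"az": 0},{"gripper": 7,"x": -3.3,"y": -1.3,"z": 0,"ax": 0,"ay": 0,"az": 0},{"gripper": 7,"x": -3.3,"y": -1.3,"z": 0,"ax": 0,"ay": 0,"az": 0},{"gripper": 7,"x": -3.3,"y": -1.3,"z": 0,"ax": 0,"ay": 0,"az": 0},{"gripper": 7,"x": -3.3,"y": -1.3,"z": 0,"ax": 0,"ay": 0,"az": 0},{"gripper": 7,"x": -3.3,"y": -1.3,"z": 0,"ax": 0,"ay": 0,"az": 0}]'

```text
clock: 15.07
eef_pos: [0.548, -0.1165, 0.3514]
eef_rot: [-1.82, -2.56, 0.0]
contact_force: [0.6, -0.2, -0.1]
opening: 0.812
gripper_force: 0.0
```

Emit:
play_rows --plan '[{"gripper": 7,"x": -3.3,"y": -1.3,"z": 0,"ax": 0,"ay": 0,"az": 0},{"gripper": 7,"x": -3.3,"y": -1.3,"z": 0,"ax": 0,"ay": 0,"az": 0},{"gripper": 7,"x": -3.3,"y": -1.3,"z": 0,"ax": 0,"ay": 0,"az": 0},{"gripper": 7,"x": -3.3,"y": -1.3,"z": 0,"ax": 0,"ay": 0,"az": 0},{"gripper": 7,"x": -3.3,"y": -1.3,"z": 0,"ax": 0,"ay": 0,"az": 0},{"gripper": 7,"x": -3.3,"y": -1.3,"z": 0,"ax": 0,"ay": 0,"az": 0},{"gripper": 7,"x": -3.3,"y": -1.3,"z": 0,"ax": 0,"ay": 0,"az": 0},{"gripper": 7,"x": -3.2,"y": -1.3,"z": 0,"ax": 0,"ay": 0,"az": 0}]'

```text
clock: 15.73
eef_pos: [0.5362, -0.3992, 0.3511]
eef_rot: [-1.82, -2.56, -0.0]
contact_force: [-0.6, -0.2, -0.1]
opening: 0.821
gripper_force: 0.0
```

```bash
python3 - <<'E'
from h import *
go(.542,-.396,.023)
corms("side");corms("top","t3.png")
E
```

```text
clock 15.73 p [ 0.5362 -0.3992  0.3511] tilt 0.03 tool y az 19.2 q6 -1.02 open 0.821 gf 0.0 F [-0.6 -0.2 -0.1]
 shift cm (current axes) [ 0.1   0.66 17.31] world [  0.58   0.32 -17.31]
side px [528. 286.] 53 circ [ 889.8 -486.1] 18.7 zmax 0.04
side px [438. 292.] 110 circ [ 701.7 -399.2] 22.8 zmax 0.04
side px [523. 312.] 304 circ [ 842.1 -517.7] 33.0 zmax 0.04
side px [436. 315.] 208 circ [ 673.8 -425.3] 28.5 zmax 0.04
side px [378. 327.] 126 circ [ 541.1 -395.8] 15.5 zmax 0.031
top px [466.  85.] 367 circ [ 860.4 -505.9] 39.0 zmax 0.04
top px [448.  95.] 37 circ [ 844.  -469.1] 21.8 zmax 0.039
top px [434. 148.] 288 circ [ 684.6 -415.6] 31.6 zmax 0.04
top px [382. 179.] 27 circ [ 602.6 -276.2] 16.7 zmax 0.04
top px [219. 197.] 218 circ [546.8 178.7] 33.4 zmax 0.039
top px [424. 200.] 116 circ [ 542.  -395.8] 16.9 zmax 0.033
```

Emit:
play_rows --plan '[{"gripper": 7,"x": 0.1,"y": 0.6,"z": 3,"ax": 0,"ay": 0,"az": 0},{"gripper": 7,"x": 0,"y": 0,"z": 3.5,"ax": 0,"ay": 0,"az": 0},{"gripper": 7,"x": 0,"y": 0,"z": 3.5,"ax": 0,"ay": 0,"az": 0},{"gripper": 7,"x": 0,"y": 0,"z": 3.5,"ax": 0,"ay": 0,"az": 0},{"gripper": 7,"x": 0,"y": 0,"z": 2.5,"ax": 0,"ay": 0,"az": 0},{"gripper": 7,"x": 0,"y": 0,"z": 1.3,"ax": 0,"ay": 0,"az": 0},{"gripper": 2.5,"x": 0,"y": 0,"z": 0,"ax": 0,"ay": 0,"az": 0},{"gripper": 2.5,"x": 0,"y": 0,"z": 0,"ax": 0,"ay": 0,"az": 0}]'

```text
clock: 16.5
eef_pos: [0.5422, -0.3943, 0.1788]
eef_rot: [-1.82, -2.56, -0.0]
contact_force: [0.1, -0.6, 0.3]
opening: 0.548
gripper_force: 0.0
```

Emit:
play_rows --plan '[{"gripper": 2.5,"x": 0,"y": 0,"z": 0,"ax": 0,"ay": 0,"az": 0},{"gripper": 2.5,"x": 0,"y": 0,"z": 0,"ax": 0,"ay": 0,"az": 0},{"gripper": 2.5,"x": 0,"y": 0,"z": 0,"ax": 0,"ay": 0,"az": 0},{"gripper": 2.5,"x": 0,"y": 0,"z": 0,"ax": 0,"ay": 0,"az": 0},{"gripper": 2.5,"x": 0,"y": 0,"z": 0,"ax": 0,"ay": 0,"az": 0},{"gripper": 2.5,"x": 0,"y": 0,"z": 0,"ax": 0,"ay": 0,"az": 0},{"gripper": 2.5,"x": 0,"y": 0,"z": -1,"ax": 0,"ay": 0,"az": 0},{"gripper": 2.5,"x": 0,"y": 0,"z": -1.5,"ax": 0,"ay": 0,"az": 0}]'

```text
clock: 17.17
eef_pos: [0.5417, -0.3942, 0.2039]
eef_rot: [-1.82, -2.559, -0.0]
contact_force: [0.1, 0.4, -0.6]
opening: 0.404
gripper_force: 59.8
```

Emit:
play_rows --plan '[{"gripper": 2.5,"x": 0,"y": 0,"z": -1,"ax": 0,"ay": 0,"az": 0},{"gripper": 2.5,"x": 0,"y": 0,"z": -2,"ax": 0,"ay": 0,"az": 0},{"gripper": 2.5,"x": 0,"y": 0,"z": -2.5,"ax": 0,"ay": 0,"az": 0},{"gripper": 2.5,"x": 0,"y": 0,"z": -2.5,"ax": 0,"ay": 0,"az": 0},{"gripper": 2.5,"x": 0,"y": 0,"z": -2.5,"ax": 0,"ay": 0,"az": 0},{"gripper": 2.5,"x": 0,"y": 0,"z": -2.5,"ax": 0,"ay": 0,"az": 0},{"gripper": 2.5,"x": 0,"y": 0,"z": -2,"ax": 0,"ay": 0,"az": 0},{"gripper": 2.5,"x": 0,"y": 0,"z": 0,"ax": 0,"ay": 0,"az": 0}]'

```text
clock: 17.83
eef_pos: [0.5429, -0.3952, 0.3594]
eef_rot: [1.816, 2.554, -0.001]
contact_force: [0.1, -0.1, -0.4]
opening: 0.398
gripper_force: 59.8
```

```bash
python3 - <<'E'
from h import *
go(.5387,.1748,.10)
p=cv2.imread("pics/t3.png"); cv2.imwrite("pics/c3.png",cv2.resize(p[140:260,160:320],None,fx=5,fy=5,interpolation=cv2.INTER_CUBIC))
E
```

```text
clock 17.83 p [ 0.5429 -0.3952  0.3594] tilt 0.42 tool y az 19.2 q6 -1.009 open 0.398 gf 59.8 F [ 0.1 -0.1 -0.4]
 shift cm (current axes) [54.04 18.28 10.17] world [ -0.42  57.   -10.44]
```

View pics/c3.png

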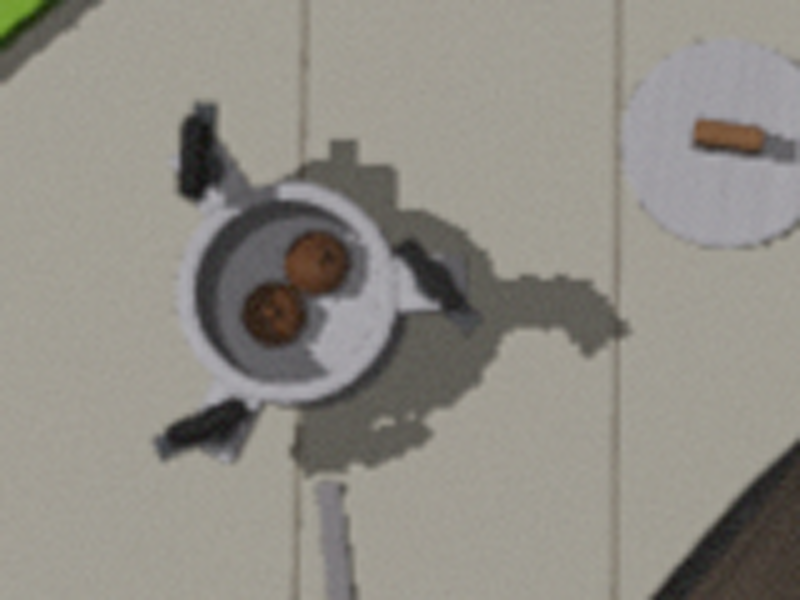

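Both corms sit in the pot, at crop (318,263) and (274,312). The lower right of the pot floor is free for the third.

Emit:
play_rows --plan '[{"gripper": 2.5,"x": 3.3,"y": 1,"z": 0,"ax": 0,"ay": 0,"az": 0},{"gripper": 2.5,"x": 3.3,"y": 1,"z": 0,"ax": 0,"ay": 0,"az": 0},{"gripper": 2.5,"x": 3.3,"y": 1,"z": 0,"ax": 0,"ay": 0,"az": 0},{"gripper": 2.5,"x": 3.3,"y": 1,"z": 0,"ax": 0,"ay": 0,"az": 0},{"gripper": 2.5,"x": 3.3,"y": 1,"z": 0,"ax": 0,"ay": 0,"az": 0},{"gripper": 2.5,"x": 3.3,"y": 1,"z": 0,"ax": 0,"ay": 0,"az": 0},{"gripper": 2.5,"x": 3.3,"y": 1,"z": 0,"ax": 0,"ay": 0,"az": 0},{"gripper": 2.5,"x": 3.3,"y": 1,"z": 0,"ax": 0,"ay": 0,"az": 0}]'

```text
clock: 18.5
eef_pos: [0.5304, -0.1173, 0.3542]
eef_rot: [1.82, 2.56, 0.0]
contact_force: [1.0, -0.0, -0.2]
opening: 0.4
gripper_force: 59.8
```

Emit:
play_rows --plan '[{"gripper": 2.5,"x": 3.3,"y": 1,"z": 0,"ax": 0,"ay": 0,"az": 0},{"gripper": 2.5,"x": 3.3,"y": 1,"z": 0,"ax": 0,"ay": 0,"az": 0},{"gripper": 2.5,"x": 3.3,"y": 1,"z": 0,"ax": 0,"ay": 0,"az": 0},{"gripper": 2.5,"x": 3.3,"y": 1,"z": 0,"ax": 0,"ay": 0,"az": 0},{"gripper": 2.5,"x": 3.3,"y": 1,"z": 0,"ax": 0,"ay": 0,"az": 0},{"gripper": 2.5,"x": 3.3,"y": 1,"z": 0,"ax": 0,"ay": 0,"az": 0},{"gripper": 2.5,"x": 3.3,"y": 1,"z": 0,"ax": 0,"ay": 0,"az": 0},{"gripper": 2.5,"x": 3.3,"y": 1,"z": 0,"ax": 0,"ay": 0,"az": 0}]'

```text
clock: 19.17
eef_pos: [0.5193, 0.1585, 0.3542]
eef_rot: [1.82, 2.56, 0.001]
contact_force: [1.0, -0.9, -0.3]
opening: 0.4
gripper_force: 59.8
```

```bash
python3 - <<'E'
from h import *
go(.5387,.1748,.10)
go(.6312,-.0640,.2,-10.2)
E
```

```text
clock 19.17 p [0.5193 0.1585 0.3542] tilt 0.05 tool y az 19.2 q6 -0.094 open 0.4 gf 59.8 F [ 1.  -0.9 -0.3]
 shift cm (current axes) [0.91 2.36 9.93] world [ 1.94  1.63 -9.92]
clock 19.17 p [0.5193 0.1585 0.3542] tilt 0.05 tool y az 19.2 q6 -0.094 open 0.4 gf 59.8 F [ 1.  -0.9 -0.3]
 shift cm (current axes) [-24.69   3.27  -0.07] world [ 11.19 -22.25   0.08]
 az options [(np.float64(29.4), 'q6~', np.float64(0.02)), (np.float64(-150.6), 'q6~', np.float64(-3.12)), (np.float64(209.4), 'q6~', np.float64(3.16))]
```

Emit:
play_rows --plan '[{"gripper": 2.5,"x": -0.4,"y": 0.4,"z": 2,"ax": 0,"ay": 0,"az": 0},{"gripper": 2.5,"x": 0,"y": 0,"z": 3,"ax": 0,"ay": 0,"az": 0},{"gripper": 2.5,"x": 0,"y": 0,"z": 3,"ax": 0,"ay": 0,"az": 0},{"gripper": 2.5,"x": 0,"y": 0,"z": 1.9,"ax": 0,"ay": 0,"az": 0},{"gripper": 2.5,"x": 0,"y": 0,"z": 0,"ax": 0,"ay": 0,"az": 0},{"gripper": 5.4,"x": 0,"y": 0,"z": 0,"ax": 0,"ay": 0,"az": 0},{"gripper": 5.4,"x": 0,"y": 0,"z": 0,"ax": 0,"ay": 0,"az": 0},{"gripper": 5.4,"x": 0,"y": 0,"z": 0,"ax": 0,"ay": 0,"az": 0}]'

```text
clock: 19.83
eef_pos: [0.525, 0.1543, 0.2552]
eef_rot: [1.82, 2.56, 0.001]
contact_force: [0.3, -0.8, 0.0]
opening: 0.632
gripper_force: 0.0
```

Emit:
play_rows --plan '[{"gripper": 5.4,"x": 0,"y": 0,"z": 0,"ax": 0,"ay": 0,"az": 0},{"gripper": 5.4,"x": 0,"y": 0,"z": 0,"ax": 0,"ay": 0,"az": 0},{"gripper": 5.4,"x": 0,"y": 0,"z": 0,"ax": 0,"ay": 0,"az": 0},{"gripper": 5.4,"x": 0,"y": 0,"z": -2,"ax": 0,"ay": 0,"az": 0},{"gripper": 5.4,"x": 0,"y": 0,"z": -3,"ax": 0,"ay": 0,"az": 0},{"gripper": 5.4,"x": 0,"y": 0,"z": -3,"ax": 0,"ay": 0,"az": 0},{"gripper": 5.4,"x": 0,"y": 0,"z": -1.9,"ax": 0,"ay": 0,"az": 0},{"gripper": 5.4,"x": 0,"y": 0,"z": 0,"ax": 0,"ay": 0,"az": 0}]'

```text
clock: 20.5
eef_pos: [0.526, 0.1546, 0.3578]
eef_rot: [1.818, 2.557, 0.007]
contact_force: [0.6, -0.2, 1.2]
opening: 0.631
gripper_force: 0.0
```

Emit:
play_rows --plan '[{"gripper": 5.4,"x": -3.0,"y": 0.4,"z": 0,"ax": 0,"ay": 0,"az": 0},{"gripper": 5.4,"x": -3.0,"y": 0.4,"z": 0,"ax": 0,"ay": 0,"az": 0},{"gripper": 5.4,"x": -3.0,"y": 0.4,"z": 0,"ax": 0,"ay": 0,"az": 0},{"gripper": 5.4,"x": -3.0,"y": 0.4,"z": 0,"ax": 0,"ay": 0,"az": 0},{"gripper": 5.4,"x": -3.0,"y": 0.4,"z": 0,"ax": 0,"ay": 0,"az": 0},{"gripper": 5.4,"x": -3.0,"y": 0.4,"z": 0,"ax": 0,"ay": 0,"az": 0},{"gripper": 5.4,"x": -3.0,"y": 0.4,"z": 0,"ax": 0,"ay": 0,"az": 0},{"gripper": 5.4,"x": -3.0,"y": 0.4,"z": 0,"ax": 0,"ay": 0,"az": 0}]'

```text
clock: 21.17
eef_pos: [0.6342, -0.0634, 0.3532]
eef_rot: [-1.82, -2.56, 0.0]
contact_force: [0.4, -0.5, 0.1]
opening: 0.629
gripper_force: 0.0
```

Emit:
play_rows --plan '[{"gripper": 5.4,"x": 0,"y": 0,"z": 0,"ax": 0,"ay": 0,"az": 6},{"gripper": 5.4,"x": 0,"y": 0,"z": 0,"ax": 0,"ay": 0,"az": 6},{"gripper": 5.4,"x": 0,"y": 0,"z": 0,"ax": 0,"ay": 0,"az": 6},{"gripper": 5.4,"x": 0,"y": 0,"z": 0,"ax": 0,"ay": 0,"az": 6},{"gripper": 5.4,"x": 0,"y": 0,"z": 0,"ax": 0,"ay": 0,"az": 5.5},{"gripper": 5.4,"x": 0,"y": 0,"z": 0,"ax": 0,"ay": 0,"az": 0},{"gripper": 5.4,"x": 0,"y": 0,"z": 0,"ax": 0,"ay": 0,"az": 0},{"gripper": 5.4,"x": 0,"y": 0,"z": 0,"ax": 0,"ay": 0,"az": 0}]'

```text
clock: 21.83
eef_pos: [0.6338, -0.0618, 0.3534]
eef_rot: [-2.409, -2.016, 0.0]
contact_force: [-0.3, 0.1, -0.8]
opening: 0.632
gripper_force: 0.0
```

```bash
python3 - <<'E'
from h import *
corms("side");corms("top","t4.png")
go(.6312,-.0640,.032,-10.2)
p=cv2.imread("pics/t4.png"); cv2.imwrite("pics/c4.png",cv2.resize(p[140:260,160:320],None,fx=5,fy=5,interpolation=cv2.INTER_CUBIC))
E
```

```text
side px [528. 286.] 53 circ [ 890.8 -485.2] 19.1 zmax 0.04
side px [438. 293.] 121 circ [ 703.6 -399.1] 21.8 zmax 0.04
side px [522. 312.] 323 circ [ 843.6 -514. ] 35.1 zmax 0.04
side px [433. 314.] 270 circ [ 671.1 -423.5] 32.2 zmax 0.04
top px [466.  85.] 375 circ [ 861.  -506.8] 39.0 zmax 0.04
top px [449.  95.] 37 circ [ 841.9 -468.1] 22.1 zmax 0.04
top px [434. 148.] 281 circ [ 684.  -415.6] 32.2 zmax 0.04
top px [219. 197.] 212 circ [546.7 178.7] 33.3 zmax 0.04
top px [228. 205.] 90 circ [524.3 151.6] 15.9 zmax 0.038
clock 21.93 p [ 0.6339 -0.0618  0.3536] tilt 0.01 tool y az -10.2 q6 0.033 open 0.628 gf 0.0 F [-1.1  0.1 -0.4]
 shift cm (current axes) [-0.26 -0.22 16.66] world [ -0.27  -0.22 -16.66]
 az options [(np.float64(0.0), 'q6~', np.float64(0.03)), (np.float64(-180.0), 'q6~', np.float64(-3.11)), (np.float64(180.0), 'q6~', np.float64(3.17))]
```

View pics/c4.png

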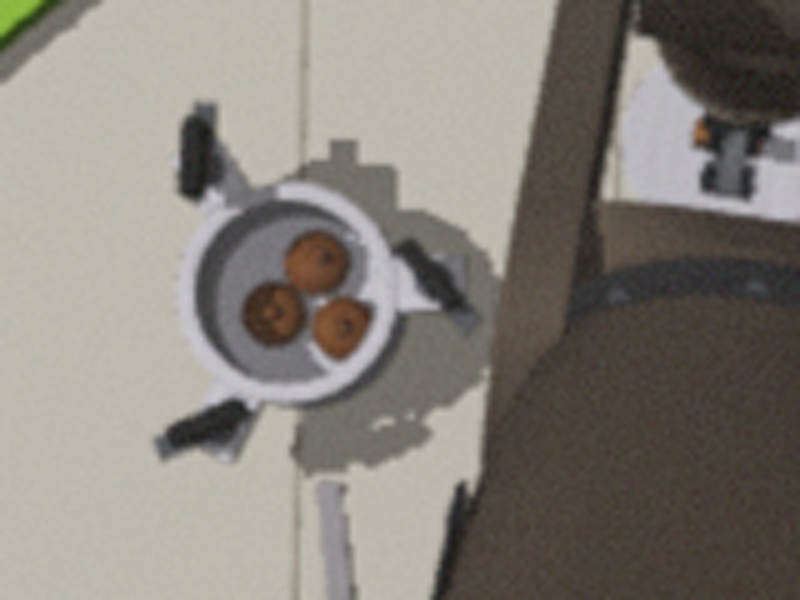

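All three corms lie flat in the pot, at crop (318,263), (274,312) and (342,326), and none is left on the bench. Next is the 120 cover.

Emit:
play_rows --plan '[{"gripper": 5.4,"x": -0.25,"y": -0.2,"z": 3,"ax": 0,"ay": 0,"az": 0},{"gripper": 5.4,"x": 0,"y": 0,"z": 3.5,"ax": 0,"ay": 0,"az": 0},{"gripper": 5.4,"x": 0,"y": 0,"z": 3.5,"ax": 0,"ay": 0,"az": 0},{"gripper": 5.4,"x": 0,"y": 0,"z": 3.5,"ax": 0,"ay": 0,"az": 0},{"gripper": 5.4,"x": 0,"y": 0,"z": 2.3,"ax": 0,"ay": 0,"az": 0},{"gripper": 5.4,"x": 0,"y": 0,"z": 1,"ax": 0,"ay": 0,"az": 0},{"gripper": 0.5,"x": 0,"y": 0,"z": 0,"ax": 0,"ay": 0,"az": 0},{"gripper": 0.5,"x": 0,"y": 0,"z": 0,"ax": 0,"ay": 0,"az": 0}]'

```text
clock: 22.6
eef_pos: [0.6318, -0.064, 0.1862]
eef_rot: [2.412, 2.013, 0.0]
contact_force: [1.6, 0.5, -0.6]
opening: 0.361
gripper_force: 0.0
```

Emit:
play_rows --plan '[{"gripper": 0.5,"x": 0,"y": 0,"z": 0,"ax": 0,"ay": 0,"az": 0},{"gripper": 0.5,"x": 0,"y": 0,"z": 0,"ax": 0,"ay": 0,"az": 0},{"gripper": 0.5,"x": 0,"y": 0,"z": 0,"ax": 0,"ay": 0,"az": 0},{"gripper": 0.5,"x": 0,"y": 0,"z": 0,"ax": 0,"ay": 0,"az": 0},{"gripper": 0.5,"x": 0,"y": 0,"z": 0,"ax": 0,"ay": 0,"az": 0},{"gripper": 0.5,"x": 0,"y": 0,"z": 0,"ax": 0,"ay": 0,"az": 0},{"gripper": 0.5,"x": 0,"y": 0,"z": 0,"ax": 0,"ay": 0,"az": 0},{"gripper": 0.5,"x": 0,"y": 0,"z": 0,"ax": 0,"ay": 0,"az": 0}]'

```text
clock: 23.27
eef_pos: [0.6324, -0.0641, 0.1877]
eef_rot: [2.41, 2.011, 0.003]
contact_force: [0.5, -0.2, 8.6]
opening: 0.155
gripper_force: 61.0
```

Emit:
play_rows --plan '[{"gripper": 0.5,"x": 0,"y": 0,"z": -1,"ax": 0,"ay": 0,"az": 0},{"gripper": 0.5,"x": 0,"y": 0,"z": -2,"ax": 0,"ay": 0,"az": 0},{"gripper": 0.5,"x": 0,"y": 0,"z": -2.5,"ax": 0,"ay": 0,"az": 0},{"gripper": 0.5,"x": 0,"y": 0,"z": -3,"ax": 0,"ay": 0,"az": 0},{"gripper": 0.5,"x": 0,"y": 0,"z": -3,"ax": 0,"ay": 0,"az": 0},{"gripper": 0.5,"x": 0,"y": 0,"z": -3,"ax": 0,"ay": 0,"az": 0},{"gripper": 0.5,"x": 0,"y": 0,"z": -2,"ax": 0,"ay": 0,"az": 0},{"gripper": 0.5,"x": 0,"y": 0,"z": 0,"ax": 0,"ay": 0,"az": 0}]'

```text
clock: 23.93
eef_pos: [0.6326, -0.0641, 0.3566]
eef_rot: [2.408, 2.009, 0.008]
contact_force: [1.0, 0.1, -2.6]
opening: 0.157
gripper_force: 59.6
```

```bash
cat >> h.py <<'E'
def cover(zc,name="side",save=None,x0=.55,y0=.05,r=.3):
    ci=camera_info(name);p,d=grab_frame(name);P=cloud(ci,d)
    if save: cv2.imwrite("pics/"+save,p)
    h=cv2.cvtColor(p,cv2.COLOR_BGR2HSV);X,Y,Z=P[...,0],P[...,1],P[...,2]
    m=(d>0)&(np.hypot(X-x0,Y-y0)<r)&(abs(Z-zc)<.03)&(h[...,2]>100)&(h[...,1]<60)
    for mm,q in blobs(m,P,60):
        A=np.c_[q[:,:2],np.ones(len(q))];k=np.abs(q[:,2]-np.median(q[:,2]))<.02
        s=np.linalg.lstsq(A[k],q[k,2],rcond=None)[0]; print("  plane slope deg",np.degrees(s[:2]).round(1))
E
python3 - <<'E'
from h import *
go(.5387,.1748,.20)
s=sense(); cover(s["eef_pos"][2]-.155-.03+.008,"side","s5.png",.63,-.064,.1)
E
```

```text
clock 23.93 p [ 0.6326 -0.0641  0.3566] tilt 0.44 tool y az -10.3 q6 0.031 open 0.157 gf 59.6 F [ 1.   0.1 -2.6]
 shift cm (current axes) [ 21.82 -13.51   0.06] world [-9.39 23.89 -0.16]
px [327.5 181.3] n 758 mean [ 0.6255 -0.0717  0.1784] med z 0.1788 rect [631.4 -66.1] [117.6 118.3] 50.3
  plane slope deg [0.8 0.8]
```

View pics/s5.png

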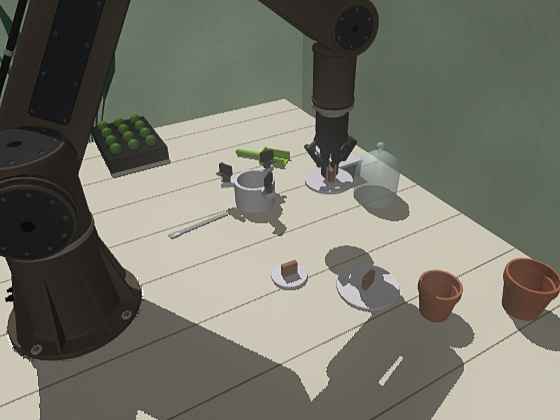

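The cover is held flat at pixel (327,181), tilt under 1° by the plane fit. I'll carry it over the pot.

Emit:
play_rows --plan '[{"gripper": 0.5,"x": 0.7,"y": -0.4,"z": 0,"ax": 0,"ay": 0,"az": 0},{"gripper": 0.5,"x": 1.4,"y": -0.85,"z": 0,"ax": 0,"ay": 0,"az": 0},{"gripper": 0.5,"x": 1.5,"y": -0.95,"z": 0,"ax": 0,"ay": 0,"az": 0},{"gripper": 0.5,"x": 1.5,"y": -0.95,"z": 0,"ax": 0,"ay": 0,"az": 0},{"gripper": 0.5,"x": 1.5,"y": -0.95,"z": 0,"ax": 0,"ay": 0,"az": 0},{"gripper": 0.5,"x": 1.5,"y": -0.95,"z": 0,"ax": 0,"ay": 0,"az": 0},{"gripper": 0.5,"x": 1.5,"y": -0.95,"z": 0,"ax": 0,"ay": 0,"az": 0},{"gripper": 0.5,"x": 1.5,"y": -0.95,"z": 0,"ax": 0,"ay": 0,"az": 0}]'

```text
clock: 24.65
eef_pos: [0.5813, 0.0597, 0.3491]
eef_rot: [-2.41, -2.012, 0.004]
contact_force: [-0.2, -0.6, -2.0]
opening: 0.153
gripper_force: 59.5
```

Emit:
play_rows --plan '[{"gripper": 0.5,"x": 1.5,"y": -0.95,"z": 0,"ax": 0,"ay": 0,"az": 0},{"gripper": 0.5,"x": 1.5,"y": -0.95,"z": 0,"ax": 0,"ay": 0,"az": 0},{"gripper": 0.5,"x": 1.5,"y": -0.95,"z": 0,"ax": 0,"ay": 0,"az": 0},{"gripper": 0.5,"x": 1.5,"y": -0.95,"z": 0,"ax": 0,"ay": 0,"az": 0},{"gripper": 0.5,"x": 1.5,"y": -0.95,"z": 0,"ax": 0,"ay": 0,"az": 0},{"gripper": 0.5,"x": 1.5,"y": -0.95,"z": 0,"ax": 0,"ay": 0,"az": 0},{"gripper": 0.5,"x": 1.2,"y": -0.6,"z": 0,"ax": 0,"ay": 0,"az": 0},{"gripper": 0.5,"x": 0.5,"y": -0.25,"z": 0,"ax": 0,"ay": 0,"az": 0}]'

```text
clock: 25.32
eef_pos: [0.5362, 0.1768, 0.3497]
eef_rot: [-2.41, -2.014, 0.003]
contact_force: [-0.6, -0.0, -3.4]
opening: 0.154
gripper_force: 59.5
```

```bash
python3 - <<'E'
from h import *
s=sense(); cover(.175,"side","s6.png",.53,.17,.1);cover(.175,"top","t6.png",.53,.17,.1)
go(.5387,.1748,.112)
E
```

```text
px [244.1 155.1] n 366 mean [0.5117 0.1692 0.1716] med z 0.1721 rect [515.  172.8] [ 77.2 121.9] 14.6
  plane slope deg [0.2 1.4]
px [263.5 149.1] n 151 mean [0.5733 0.1705 0.1729] med z 0.1722 rect [574.1 174.6] [75.6 45. ] 61.5
  plane slope deg [-2.8  0.1]
clock 25.42 p [0.5371 0.1758 0.3501] tilt 0.06 tool y az -10.2 q6 0.441 open 0.154 gf 59.5 F [-0.6 -1.  -3.3]
 shift cm (current axes) [-0.07  0.18  8.31] world [ 0.16 -0.1  -8.31]
```

Emit:
play_rows --plan '[{"gripper": 0.5,"x": 0.1,"y": 0.2,"z": 0.5,"ax": 0,"ay": 0,"az": 0},{"gripper": 0.5,"x": 0,"y": 0,"z": 1.3,"ax": 0,"ay": 0,"az": 0},{"gripper": 0.5,"x": 0,"y": 0,"z": 1.5,"ax": 0,"ay": 0,"az": 0},{"gripper": 0.5,"x": 0,"y": 0,"z": 1.5,"ax": 0,"ay": 0,"az": 0},{"gripper": 0.5,"x": 0,"y": 0,"z": 1.5,"ax": 0,"ay": 0,"az": 0},{"gripper": 0.5,"x": 0,"y": 0,"z": 1,"ax": 0,"ay": 0,"az": 0},{"gripper": 0.5,"x": 0,"y": 0,"z": 0.5,"ax": 0,"ay": 0,"az": 0},{"gripper": 0.5,"x": 0,"y": 0,"z": 0,"ax": 0,"ay": 0,"az": 0}]'

```text
clock: 26.08
eef_pos: [0.5398, 0.1748, 0.2715]
eef_rot: [-2.413, -2.011, 0.003]
contact_force: [0.0, 0.7, -2.4]
opening: 0.153
gripper_force: 59.5
```

Emit:
play_rows --plan '[{"gripper": 0.5,"x": 0,"y": 0,"z": 0.2,"ax": 0,"ay": 0,"az": 0},{"gripper": 0.5,"x": 0,"y": 0,"z": 0.2,"ax": 0,"ay": 0,"az": 0},{"gripper": 0.5,"x": 0,"y": 0,"z": 0.1,"ax": 0,"ay": 0,"az": 0},{"gripper": 0.5,"x": 0,"y": 0,"z": 0.1,"ax": 0,"ay": 0,"az": 0},{"gripper": 0.5,"x": 0,"y": 0,"z": 0,"ax": 0,"ay": 0,"az": 0},{"gripper": 0.5,"x": 0,"y": 0,"z": 0,"ax": 0,"ay": 0,"az": 0},{"gripper": 0.5,"x": 0,"y": 0,"z": 0,"ax": 0,"ay": 0,"az": 0},{"gripper": 0.5,"x": 0,"y": 0,"z": 0,"ax": 0,"ay": 0,"az": 0}]'

```text
clock: 26.75
eef_pos: [0.5401, 0.1754, 0.2677]
eef_rot: [2.412, 2.012, 0.002]
contact_force: [-3.1, -2.5, 7.8]
opening: 0.155
gripper_force: 61.0
```

```bash
python3 - <<'E'
from h import *
cover(.088,"side","s7.png",.53,.17,.1)
go(.5387,.1748,.112)
E
```

```text
px [246.9 182.6] n 698 mean [0.5132 0.1654 0.0835] med z 0.0888 rect [519.7 190.6] [162.  138.5] 49.6
  plane slope deg [5.6 3.2]
clock 26.8 p [0.5401 0.1754 0.2677] tilt 0.07 tool y az -10.3 q6 0.441 open 0.153 gf 61.0 F [-2.5 -1.9  7. ]
 shift cm (current axes) [-0.08 -0.13  0.07] world [-0.14 -0.06 -0.07]
```

Emit:
play_rows --plan '[{"gripper": 3,"x": 0,"y": 0,"z": 0,"ax": 0,"ay": 0,"az": 0},{"gripper": 3,"x": 0,"y": 0,"z": 0,"ax": 0,"ay": 0,"az": 0},{"gripper": 3,"x": 0,"y": 0,"z": 0,"ax": 0,"ay": 0,"az": 0},{"gripper": 3,"x": 0,"y": 0,"z": 0,"ax": 0,"ay": 0,"az": 0},{"gripper": 3,"x": 0,"y": 0,"z": 0,"ax": 0,"ay": 0,"az": 0},{"gripper": 3,"x": 0,"y": 0,"z": -0.5,"ax": 0,"ay": 0,"az": 0},{"gripper": 3,"x": 0,"y": 0,"z": -1,"ax": 0,"ay": 0,"az": 0},{"gripper": 3,"x": 0,"y": 0,"z": -1.5,"ax": 0,"ay": 0,"az": 0}]'

```text
clock: 27.47
eef_pos: [0.5396, 0.1752, 0.2968]
eef_rot: [-2.412, -2.012, 0.003]
contact_force: [-1.1, 0.2, 0.2]
opening: 0.352
gripper_force: 0.0
```

Emit:
play_rows --plan '[{"gripper": 3,"x": 0,"y": 0,"z": -2.5,"ax": 0,"ay": 0,"az": 0},{"gripper": 3,"x": 0,"y": 0,"z": -2.5,"ax": 0,"ay": 0,"az": 0},{"gripper": 3,"x": -4,"y": 0,"z": 0,"ax": 0,"ay": 0,"az": 0},{"gripper": 3,"x": -4,"y": 0,"z": 0,"ax": 0,"ay": 0,"az": 0},{"gripper": 3,"x": -4,"y": 0,"z": 0,"ax": 0,"ay": 0,"az": 0},{"gripper": 3,"x": -4,"y": 0,"z": 0,"ax": 0,"ay": 0,"az": 0},{"gripper": 3,"x": -3,"y": 0,"z": 0,"ax": 0,"ay": 0,"az": 0},{"gripper": 3,"x": -2,"y": 0,"z": 0,"ax": 0,"ay": 0,"az": 0}]'

```text
clock: 28.13
eef_pos: [0.5015, -0.0337, 0.3477]
eef_rot: [2.413, 2.01, 0.0]
contact_force: [0.4, 0.1, -0.5]
opening: 0.352
gripper_force: 0.0
```

```bash
python3 - <<'E'
from h import *
cover(.092,"top","t8.png",.5387,.1748,.1)
ci=camera_info("top");p,d=grab_frame("top");P=cloud(ci,d);X,Y,Z=P[...,0],P[...,1],P[...,2]
h=cv2.cvtColor(p,cv2.COLOR_BGR2HSV)
for zr,nm in [((.082,.094),"disc"),((.112,.126),"handle")]:
    m=(d>0)&(np.hypot(X-.5387,Y-.1748)<(.066 if nm=="disc" else .045))&(Z>zr[0])&(Z<zr[1]); q=P[m]
    print(nm,m.sum(),q.mean(0).round(4),cv2.minAreaRect((q[:,:2]*1000).astype(np.float32)), np.degrees(np.linalg.lstsq(np.c_[q[:,:2],np.ones(len(q))],q[:,2],rcond=None)[0][:2]).round(2))
print("knobs")
for m,q in blobs((d>0)&(np.hypot(X-.5387,Y-.1748)<.13)&(np.hypot(X-.5387,Y-.1748)>.05)&(Z>.122)&(Z<.145),P,8): pass
cv2.imwrite("pics/c8.png",cv2.resize(p[140:260,160:320],None,fx=5,fy=5,interpolation=cv2.INTER_CUBIC))
for x,y,b in [(.605,.2194,1),(.5442,.0952,40.5),(.4672,.2096,116.8)]: go(x,y,.2,b+90)
E
```

```text
px [216.1 198.9] n 1484 mean [0.5358 0.1771 0.0876] med z 0.0877 rect [525.7 174.2] [146.6 118.2] 7.9
  plane slope deg [ 0.5 -1. ]
disc 1444 [0.5385 0.1752 0.0879] ((539.3199462890625, 176.46694946289062), (119.93167114257812, 118.93428039550781), 49.140682220458984) [-0.12 -0.08]
handle 78 [0.5381 0.1754 0.1207] ((538.4537963867188, 175.20831298828125), (38.939029693603516, 13.95877742767334), 80.7268295288086) [ 7.32 -0.62]
knobs
px [198.  171.1] n 80 mean [0.6042 0.2194 0.1317] med z 0.1318 rect [604.8 219.5] [42.3 11.4] 0.5
px [245.4 194.5] n 72 mean [0.5439 0.0953 0.1318] med z 0.1317 rect [544.1  95.3] [41.  11.6] 40.3
px [200.9 224.2] n 80 mean [0.4663 0.2094 0.1309] med z 0.1314 rect [466.3 209.6] [12.2 40.9] 25.9
clock 28.23 p [ 0.5018 -0.0339  0.3477] tilt 0.05 tool y az -10.5 q6 0.056 open 0.354 gf 0.0 F [-0.1 -0.6  0.2]
 shift cm (current axes) [26.78  5.53 -0.74] world [10.32 25.33  0.73]
 az options [(np.float64(78.5), 'q6~', np.float64(1.84)), (np.float64(-101.5), 'q6~', np.float64(-1.3)), (np.float64(258.5), 'q6~', np.float64(4.98))]
clock 28.23 p [ 0.5018 -0.0339  0.3477] tilt 0.05 tool y az -10.5 q6 0.056 open 0.354 gf 0.0 F [-0.1 -0.6  0.2]
 shift cm (current axes) [13.46  1.82 -0.73] world [ 4.24 12.91  0.73]
 az options [(np.float64(39.0), 'q6~', np.float64(0.98)), (np.float64(-141.0), 'q6~', np.float64(-2.16)), (np.float64(219.0), 'q6~', np.float64(4.12))]
clock 28.23 p [ 0.5018 -0.0339  0.3477] tilt 0.05 tool y az -10.5 q6 0.056 open 0.354 gf 0.0 F [-0.1 -0.6  0.2]
 shift cm (current axes) [23.31 -7.84 -0.75] world [-3.46 24.35  0.73]
 az options [(np.float64(142.7), 'q6~', np.float64(3.04)), (np.float64(-37.3), 'q6~', np.float64(-0.11)), (np.float64(322.7), 'q6~', np.float64(6.18))]
```

View pics/c8.png

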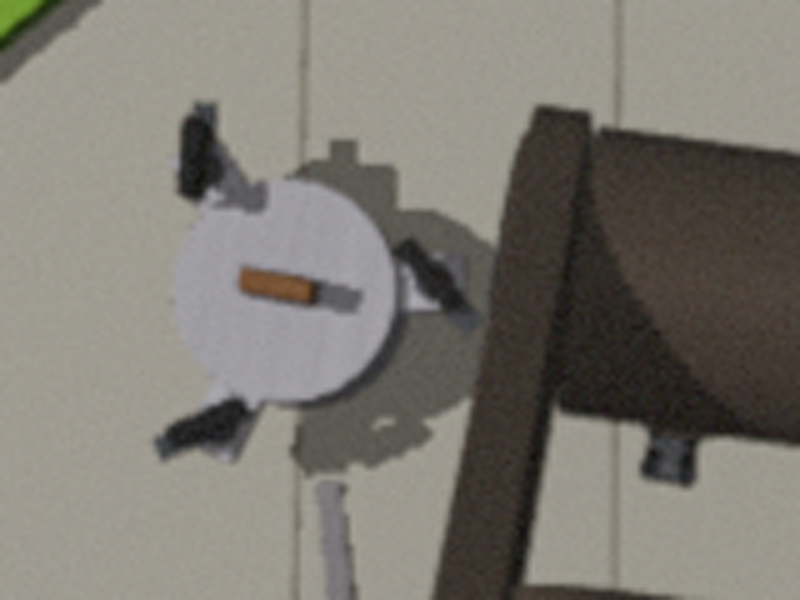

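The cover lies flat and centred: disc centre (538.5, 175.2) mm, top at z 0.088, crop centre (285,290). Knobs are unchanged. Next is bolt b, the knob on the right at crop (438,285).

Emit:
play_rows --plan '[{"gripper": 4,"x": 0,"y": 0,"z": 0,"ax": 0,"ay": 0,"az": -7},{"gripper": 4,"x": 0,"y": 0,"z": 0,"ax": 0,"ay": 0,"az": -7},{"gripper": 4,"x": 0,"y": 0,"z": 0,"ax": 0,"ay": 0,"az": -7},{"gripper": 4,"x": 0,"y": 0,"z": 0,"ax": 0,"ay": 0,"az": -7},{"gripper": 4,"x": 0,"y": 0,"z": 0,"ax": 0,"ay": 0,"az": -7},{"gripper": 4,"x": 0,"y": 0,"z": 0,"ax": 0,"ay": 0,"az": -7},{"gripper": 4,"x": 0,"y": 0,"z": 0,"ax": 0,"ay": 0,"az": -7},{"gripper": 4,"x": 0,"y": 0,"z": 0,"ax": 0,"ay": 0,"az": -7}]'

```text
clock: 28.9
eef_pos: [0.5025, -0.0306, 0.3474]
eef_rot: [1.175, 2.913, 0.0]
contact_force: [-0.3, -0.2, -0.5]
opening: 0.465
gripper_force: 0.0
```

Emit:
play_rows --plan '[{"gripper": 4,"x": 0,"y": 0,"z": 0,"ax": 0,"ay": 0,"az": -7},{"gripper": 4,"x": 0,"y": 0,"z": 0,"ax": 0,"ay": 0,"az": -7},{"gripper": 4,"x": 0,"y": 0,"z": 0,"ax": 0,"ay": 0,"az": -7},{"gripper": 4,"x": 0,"y": 0,"z": 0,"ax": 0,"ay": 0,"az": -7},{"gripper": 4,"x": 0,"y": 0,"z": 0,"ax": 0,"ay": 0,"az": -7},{"gripper": 4,"x": 0,"y": 0,"z": 0,"ax": 0,"ay": 0,"az": -7},{"gripper": 4,"x": 0,"y": 0,"z": 0,"ax": 0,"ay": 0,"az": -7},{"gripper": 4,"x": 0,"y": 0,"z": 0,"ax": 0,"ay": 0,"az": -7}]'

```text
clock: 29.57
eef_pos: [0.5025, -0.0306, 0.3475]
eef_rot: [-0.33, 3.123, -0.0]
contact_force: [-0.8, 0.7, 0.2]
opening: 0.47
gripper_force: 0.0
```

Emit:
play_rows --plan '[{"gripper": 4,"x": 0,"y": 0,"z": 0,"ax": 0,"ay": 0,"az": -7},{"gripper": 4,"x": 0,"y": 0,"z": 0,"ax": 0,"ay": 0,"az": -7},{"gripper": 4,"x": 0,"y": 0,"z": 0,"ax": 0,"ay": 0,"az": -7},{"gripper": 4,"x": 0,"y": 0,"z": 0,"ax": 0,"ay": 0,"az": -7},{"gripper": 4,"x": 0,"y": 0,"z": 0,"ax": 0,"ay": 0,"az": -1},{"gripper": 4,"x": -3,"y": 1.8,"z": 0,"ax": 0,"ay": 0,"az": 0},{"gripper": 4,"x": -3,"y": 1.8,"z": 0,"ax": 0,"ay": 0,"az": 0},{"gripper": 4,"x": -3,"y": 1.8,"z": 0,"ax": 0,"ay": 0,"az": 0}]'

```text
clock: 30.23
eef_pos: [0.5357, 0.0697, 0.3474]
eef_rot: [-1.084, 2.948, -0.0]
contact_force: [0.8, -0.7, 0.4]
opening: 0.466
gripper_force: 0.0
```

```bash
python3 - <<'E'
from h import *
go(.5442,.0952,.126,130.4)
E
```

```text
clock 30.23 p [0.5357 0.0697 0.3474] tilt 0.04 tool y az 130.4 q6 -2.202 open 0.466 gf 0.0 F [ 0.8 -0.7  0.4]
 shift cm (current axes) [-2.3   1.39  6.64] world [ 0.85  2.55 -6.64]
 az options [(np.float64(180.0), 'q6~', np.float64(0.98)), (np.float64(-0.0), 'q6~', np.float64(-2.16)), (np.float64(360.0), 'q6~', np.float64(4.12))]
```

Emit:
play_rows --plan '[{"gripper": 4,"x": -1.3,"y": 0.8,"z": 0,"ax": 0,"ay": 0,"az": 0},{"gripper": 4,"x": -1,"y": 0.6,"z": 0,"ax": 0,"ay": 0,"az": 0},{"gripper": 4,"x": 0,"y": 0,"z": 1.5,"ax": 0,"ay": 0,"az": 0},{"gripper": 4,"x": 0,"y": 0,"z": 2,"ax": 0,"ay": 0,"az": 0},{"gripper": 4,"x": 0,"y": 0,"z": 2,"ax": 0,"ay": 0,"az": 0},{"gripper": 4,"x": 0,"y": 0,"z": 1.1,"ax": 0,"ay": 0,"az": 0},{"gripper": 4,"x": 0,"y": 0,"z": 0,"ax": 0,"ay": 0,"az": 0},{"gripper": 4,"x": 0,"y": 0,"z": 0,"ax": 0,"ay": 0,"az": 0}]'

```text
clock: 30.9
eef_pos: [0.5436, 0.0938, 0.2808]
eef_rot: [1.09, -2.946, -0.0]
contact_force: [0.7, 0.4, 0.5]
opening: 0.468
gripper_force: 0.0
```

Emit:
play_rows --plan '[{"gripper": 0.5,"x": 0,"y": 0,"z": 0,"ax": 0,"ay": 0,"az": 0},{"gripper": 0.5,"x": 0,"y": 0,"z": 0,"ax": 0,"ay": 0,"az": 0},{"gripper": 0.5,"x": 0,"y": 0,"z": 0,"ax": 0,"ay": 0,"az": 0},{"gripper": 0.5,"x": 0,"y": 0,"z": 0,"ax": 0,"ay": 0,"az": 0},{"gripper": 0.5,"x": 0,"y": 0,"z": 0,"ax": 0,"ay": 0,"az": 0},{"gripper": 0.5,"x": 0,"y": 0,"z": 0,"ax": 0,"ay": 0,"az": 0},{"gripper": 0.5,"x": 0,"y": 0,"z": 0,"ax": 0,"ay": 0,"az": 0},{"gripper": 0.5,"x": 0,"y": 0,"z": 0,"ax": 0,"ay": 0,"az": 0}]'

```text
clock: 31.57
eef_pos: [0.5435, 0.0945, 0.282]
eef_rot: [-1.091, 2.945, 0.001]
contact_force: [-6.4, 7.2, 11.0]
opening: 0.126
gripper_force: 58.7
```

```bash
python3 - <<'E'
from h import *
go(.5442,.0952,.126,130.4); print(sense()["torque"])
E
```

```text
clock 31.57 p [0.5435 0.0945 0.282 ] tilt 0.07 tool y az 130.6 q6 -2.164 open 0.126 gf 58.7 F [-6.4  7.2 11. ]
 shift cm (current axes) [-0.1   0.01  0.1 ] world [ 0.07  0.07 -0.1 ]
 az options [(np.float64(0.2), 'q6~', np.float64(-2.16)), (np.float64(-179.8), 'q6~', np.float64(-5.3)), (np.float64(180.2), 'q6~', np.float64(0.98))]
[1.27300444e+00 8.70843580e-01 1.26818094e-03]
```

Emit:
play_rows --plan '[{"gripper": 0.5,"x": -0.05,"y": 0.08,"z": -0.25,"ax": 0,"ay": 0,"az": 0},{"gripper": 0.5,"x": 0,"y": 0,"z": 0,"ax": 0,"ay": 0,"az": 5},{"gripper": 0.5,"x": 0,"y": 0,"z": 0,"ax": 0,"ay": 0,"az": 6.5},{"gripper": 0.5,"x": 0,"y": 0,"z": 0,"ax": 0,"ay": 0,"az": 6.5},{"gripper": 0.5,"x": 0,"y": 0,"z": 0,"ax": 0,"ay": 0,"az": 6.5},{"gripper": 0.5,"x": 0,"y": 0,"z": 0,"ax": 0,"ay": 0,"az": 6.5},{"gripper": 0.5,"x": 0,"y": 0,"z": 0,"ax": 0,"ay": 0,"az": 6.5},{"gripper": 0.5,"x": 0,"y": 0,"z": 0,"ax": 0,"ay": 0,"az": 6.5}]'

```text
clock: 32.23
eef_pos: [0.5429, 0.0965, 0.2825]
eef_rot: [-0.102, -3.138, -0.004]
contact_force: [0.1, 31.2, -27.9]
opening: 0.125
gripper_force: 65.9
```

```bash
python3 - <<'E'
from h import *
go(.5442,.0952,.126,4); print(sense()["torque"])
E
```

```text
clock 32.23 p [0.5429 0.0965 0.2825] tilt 0.18 tool y az 86.3 q6 -1.389 open 0.125 gf 65.9 F [  0.1  31.2 -27.9]
 shift cm (current axes) [-0.14 -0.13  0.15] world [ 0.13 -0.13 -0.15]
 az options [(np.float64(82.3), 'q6~', np.float64(0.04)), (np.float64(-97.7), 'q6~', np.float64(-3.1)), (np.float64(262.3), 'q6~', np.float64(3.19))]
[ 5.32710931 -0.16005475  0.22252796]
```

Emit:
play_rows --plan '[{"gripper": 0.5,"x": 0,"y": 0.12,"z": 0.1,"ax": 0,"ay": 0,"az": 0},{"gripper": 0.5,"x": 0,"y": 0,"z": 0,"ax": 0,"ay": 0,"az": 5},{"gripper": 0.5,"x": 0,"y": 0,"z": 0,"ax": 0,"ay": 0,"az": 6},{"gripper": 0.5,"x": 0,"y": 0,"z": 0,"ax": 0,"ay": 0,"az": 6},{"gripper": 0.5,"x": 0,"y": 0,"z": 0,"ax": 0,"ay": 0,"az": 6},{"gripper": 0.5,"x": 0,"y": 0,"z": 0,"ax": 0,"ay": 0,"az": 6},{"gripper": 0.5,"x": 0,"y": 0,"z": 0,"ax": 0,"ay": 0,"az": 6},{"gripper": 0.5,"x": 0,"y": 0,"z": 0,"ax": 0,"ay": 0,"az": 0}]'

```text
clock: 32.9
eef_pos: [0.5434, 0.0985, 0.2824]
eef_rot: [-1.044, -2.962, -0.006]
contact_force: [-0.8, 34.2, -13.3]
opening: 0.123
gripper_force: 67.9
```

```bash
python3 - <<'E'
from h import *
go(.5442,.0952,.126,4); print(sense()["torque"])
E
```

```text
clock 32.9 p [0.5434 0.0985 0.2824] tilt 0.21 tool y az 51.2 q6 -0.774 open 0.123 gf 67.9 F [ -0.8  34.2 -13.3]
 shift cm (current axes) [-0.27 -0.2   0.14] world [ 0.08 -0.33 -0.14]
 az options [(np.float64(47.2), 'q6~', np.float64(0.04)), (np.float64(-132.8), 'q6~', np.float64(-3.1)), (np.float64(227.2), 'q6~', np.float64(3.18))]
[6.05961832 0.09774244 0.12350072]
```

Emit:
play_rows --plan '[{"gripper": 0.5,"x": 0.05,"y": 0.22,"z": 0.05,"ax": 0,"ay": 0,"az": 0},{"gripper": 0.5,"x": 0,"y": 0,"z": 0,"ax": 0,"ay": 0,"az": 5},{"gripper": 0.5,"x": 0,"y": 0,"z": 0,"ax": 0,"ay": 0,"az": 6},{"gripper": 0.5,"x": 0,"y": 0,"z": 0,"ax": 0,"ay": 0,"az": 6},{"gripper": 0.5,"x": 0,"y": 0,"z": 0,"ax": 0,"ay": 0,"az": 6},{"gripper": 0.5,"x": 0,"y": 0,"z": 0,"ax": 0,"ay": 0,"az": 6},{"gripper": 0.5,"x": 0,"y": 0,"z": 0,"ax": 0,"ay": 0,"az": 0},{"gripper": 0.5,"x": 0,"y": 0,"z": 0,"ax": 0,"ay": 0,"az": 0}]'

```text
clock: 33.57
eef_pos: [0.5447, 0.1, 0.2823]
eef_rot: [-1.744, -2.613, -0.005]
contact_force: [-0.4, 26.5, -6.8]
opening: 0.121
gripper_force: 68.8
```

```bash
python3 - <<'E'
from h import *
go(.5442,.0952,.126,4); print(sense()["torque"])
E
```

```text
clock 33.57 p [0.5447 0.1    0.2823] tilt 0.18 tool y az 22.6 q6 -0.271 open 0.121 gf 68.8 F [-0.4 26.5 -6.8]
 shift cm (current axes) [-0.42 -0.23  0.13] world [-0.05 -0.48 -0.13]
 az options [(np.float64(18.6), 'q6~', np.float64(0.04)), (np.float64(-161.4), 'q6~', np.float64(-3.1)), (np.float64(198.6), 'q6~', np.float64(3.19))]
[ 4.64178408e+00 -3.94633101e-03  1.93589832e-02]
```

Emit:
play_rows --plan '[{"gripper": 0.5,"x": 0.1,"y": 0.04,"z": 0.02,"ax": 0,"ay": 0,"az": 0},{"gripper": 0.5,"x": 0,"y": 0,"z": 0,"ax": 0,"ay": 0,"az": 4},{"gripper": 0.5,"x": 0,"y": 0,"z": 0,"ax": 0,"ay": 0,"az": 5},{"gripper": 0.5,"x": 0,"y": 0,"z": 0,"ax": 0,"ay": 0,"az": 5},{"gripper": 0.5,"x": 0,"y": 0,"z": 0,"ax": 0,"ay": 0,"az": 4},{"gripper": 0.5,"x": 0,"y": 0,"z": 0,"ax": 0,"ay": 0,"az": 0},{"gripper": 0.5,"x": 0,"y": 0,"z": 0,"ax": 0,"ay": 0,"az": 0},{"gripper": 0.5,"x": 0,"y": 0,"z": 0,"ax": 0,"ay": 0,"az": 0}]'

```text
clock: 34.23
eef_pos: [0.5455, 0.1005, 0.2823]
eef_rot: [2.13, 2.309, 0.006]
contact_force: [5.5, 19.1, -9.0]
opening: 0.126
gripper_force: 68.5
```

```bash
python3 - <<'E'
from h import *
go(.5442,.0952,.126,4); print(sense()["torque"])
E
```

```text
clock 34.23 p [0.5455 0.1005 0.2823] tilt 0.23 tool y az 4.6 q6 0.044 open 0.126 gf 68.5 F [ 5.5 19.1 -9. ]
 shift cm (current axes) [-0.52 -0.17  0.13] world [-0.13 -0.53 -0.13]
 az options [(np.float64(0.6), 'q6~', np.float64(0.05)), (np.float64(-179.4), 'q6~', np.float64(-3.1)), (np.float64(180.6), 'q6~', np.float64(3.19))]
[ 3.21079898 -0.86561978 -0.00499129]
```

Emit:
play_rows --plan '[{"gripper": 0.5,"x": 0.05,"y": 0,"z": 0,"ax": 0,"ay": 0,"az": 2},{"gripper": 0.5,"x": 0,"y": 0,"z": 0,"ax": 0,"ay": 0,"az": 2},{"gripper": 0.5,"x": 0,"y": 0,"z": 0,"ax": 0,"ay": 0,"az": 2},{"gripper": 0.5,"x": 0,"y": 0,"z": 0,"ax": 0,"ay": 0,"az": 0},{"gripper": 0.5,"x": 0,"y": 0,"z": 0,"ax": 0,"ay": 0,"az": 0},{"gripper": 0.5,"x": 0,"y": 0,"z": 0,"ax": 0,"ay": 0,"az": 0},{"gripper": 0.5,"x": 0,"y": 0,"z": 0,"ax": 0,"ay": 0,"az": 0},{"gripper": 0.5,"x": 0,"y": 0,"z": 0,"ax": 0,"ay": 0,"az": 0}]'

```text
clock: 34.9
eef_pos: [0.5455, 0.1008, 0.2824]
eef_rot: [2.244, 2.196, 0.005]
contact_force: [6.6, 14.3, -7.6]
opening: 0.121
gripper_force: 91.9
```

```bash
python3 - <<'E'
from h import *
go(.5442,.0952,.126,4); print(sense()["torque"])
E
```

```text
clock 34.9 p [0.5455 0.1008 0.2824] tilt 0.21 tool y az -1.2 q6 0.148 open 0.121 gf 91.9 F [ 6.6 14.3 -7.6]
 shift cm (current axes) [-0.56 -0.12  0.14] world [-0.13 -0.56 -0.14]
 az options [(np.float64(174.8), 'q6~', np.float64(3.19)), (np.float64(-5.2), 'q6~', np.float64(0.05)), (np.float64(354.8), 'q6~', np.float64(6.33))]
[ 2.41461354 -0.84451301  2.01490973]
```

Emit:
play_rows --plan '[{"gripper": 3.5,"x": 0,"y": 0,"z": 0,"ax": 0,"ay": 0,"az": -1.5},{"gripper": 3.5,"x": 0,"y": 0,"z": 0,"ax": 0,"ay": 0,"az": 0},{"gripper": 3.5,"x": 0,"y": 0,"z": 0,"ax": 0,"ay": 0,"az": 0},{"gripper": 3.5,"x": 0,"y": 0,"z": 0,"ax": 0,"ay": 0,"az": 0},{"gripper": 3.5,"x": 0,"y": 0,"z": 0,"ax": 0,"ay": 0,"az": 0},{"gripper": 3.5,"x": 0,"y": 0,"z": 0,"ax": 0,"ay": 0,"az": 0},{"gripper": 3.5,"x": 0,"y": 0,"z": -1.5,"ax": 0,"ay": 0,"az": 0},{"gripper": 3.5,"x": 0,"y": 0,"z": -2,"ax": 0,"ay": 0,"az": 0}]'

```text
clock: 35.57
eef_pos: [0.5439, 0.0995, 0.3156]
eef_rot: [-2.217, -2.223, 0.004]
contact_force: [0.5, -0.7, 0.5]
opening: 0.41
gripper_force: 0.0
```

Emit:
play_rows --plan '[{"gripper": 4,"x": 0,"y": 0,"z": -3,"ax": 0,"ay": 0,"az": 0},{"gripper": 4,"x": -4,"y": 0,"z": 0,"ax": 0,"ay": 0,"az": 0},{"gripper": 4,"x": -4,"y": 0,"z": 0,"ax": 0,"ay": 0,"az": 0},{"gripper": 4,"x": -4,"y": 0,"z": 0,"ax": 0,"ay": 0,"az": 0},{"gripper": 4,"x": -4,"y": 0,"z": 0,"ax": 0,"ay": 0,"az": 0},{"gripper": 4,"x": 0,"y": 0,"z": 0,"ax": 0,"ay": 0,"az": -7},{"gripper": 4,"x": 0,"y": 0,"z": 0,"ax": 0,"ay": 0,"az": -7},{"gripper": 4,"x": 0,"y": 0,"z": 0,"ax": 0,"ay": 0,"az": -7}]'

```text
clock: 36.23
eef_pos: [0.5449, -0.0615, 0.3465]
eef_rot: [-1.771, -2.595, 0.0]
contact_force: [-0.1, 0.4, -0.4]
opening: 0.464
gripper_force: 0.0
```

```bash
cat >> h.py <<'E'
def knobs(name="top",save=None):
    ci=camera_info(name);p,d=grab_frame(name);P=cloud(ci,d);X,Y,Z=P[...,0],P[...,1],P[...,2]
    if save: cv2.imwrite("pics/"+save,cv2.resize(p[140:260,160:320],None,fx=5,fy=5,interpolation=cv2.INTER_CUBIC))
    r=np.hypot(X-.5387,Y-.1748)
    list(blobs((d>0)&(r<.13)&(r>.05)&(Z>.122)&(Z<.145),P,8))
    m=(d>0)&(r<.045)&(Z>.112)&(Z<.126);q=P[m];print("handle",q.mean(0).round(4),cv2.minAreaRect((q[:,:2]*1000).astype(np.float32)))
    m=(d>0)&(r<.05)&(Z>.07)&(Z<.1);print("cover top z",np.median(P[m][:,2]).round(4))
E
python3 - <<'E'
from h import *
knobs("top","c9.png")
go(.606,.221,.126,90.6)
E
```

```text
px [198.  171.1] n 78 mean [0.6041 0.2195 0.1312] med z 0.1314 rect [605.  219.9] [43.1 11.3] 0.1
px [245.4 194.5] n 77 mean [0.5441 0.0954 0.1309] med z 0.1307 rect [544.2  95.5] [12. 40.] 6.3
px [200.9 224.2] n 80 mean [0.4663 0.2094 0.1308] med z 0.1311 rect [466.4 209.6] [12.  40.8] 26.0
handle [0.5383 0.1755 0.1211] ((538.6926879882812, 175.87457275390625), (38.50230026245117, 13.820494651794434), 79.23480224609375)
cover top z 0.088
clock 36.28 p [ 0.5449 -0.061   0.3465] tilt 0.01 tool y az 22.0 q6 -0.551 open 0.472 gf 0.0 F [ 1.1 -0.3  1. ]
 shift cm (current axes) [23.85 16.24  6.55] world [ 6.11 28.2  -6.55]
 az options [(np.float64(111.4), 'q6~', np.float64(1.85)), (np.float64(-68.6), 'q6~', np.float64(-1.29)), (np.float64(291.4), 'q6~', np.float64(5.0))]
```

View pics/c9.png

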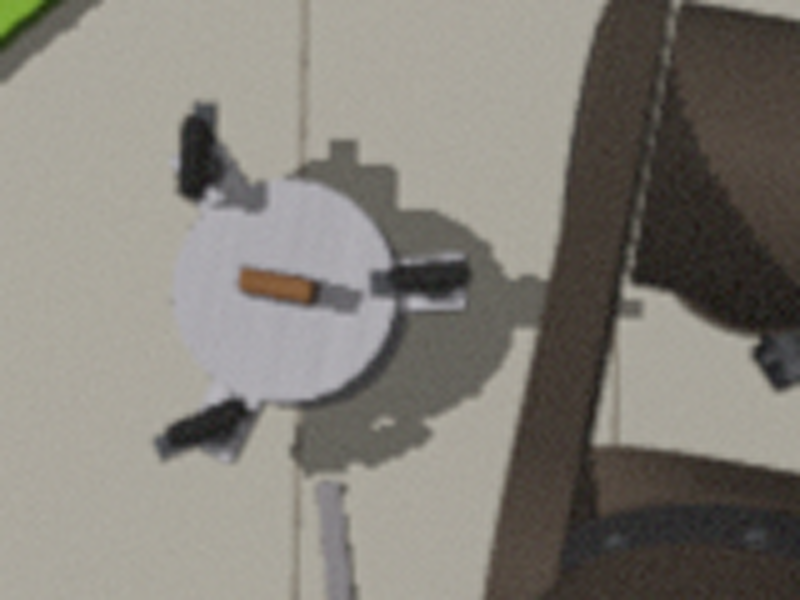

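Bolt b is closed: its tongue, at crop (380,283), points over the cover, with the bar azimuth about 95° against an expected 94°. The cover hasn't moved. Next is bolt a at the top left.

Emit:
play_rows --plan '[{"gripper": 4,"x": 0,"y": 0,"z": 0,"ax": 0,"ay": 0,"az": -7},{"gripper": 4,"x": 0,"y": 0,"z": 0,"ax": 0,"ay": 0,"az": -7},{"gripper": 4,"x": 0,"y": 0,"z": 0,"ax": 0,"ay": 0,"az": -7},{"gripper": 4,"x": 0,"y": 0,"z": 0,"ax": 0,"ay": 0,"az": -7},{"gripper": 4,"x": 0,"y": 0,"z": 0,"ax": 0,"ay": 0,"az": -7},{"gripper": 4,"x": 0,"y": 0,"z": 0,"ax": 0,"ay": 0,"az": -7},{"gripper": 4,"x": 0,"y": 0,"z": 0,"ax": 0,"ay": 0,"az": -7},{"gripper": 4,"x": 0,"y": 0,"z": 0,"ax": 0,"ay": 0,"az": -7}]'

```text
clock: 36.95
eef_pos: [0.5449, -0.0602, 0.3465]
eef_rot: [-0.347, -3.122, 0.0]
contact_force: [-0.1, 0.0, -0.1]
opening: 0.466
gripper_force: 0.0
```

Emit:
play_rows --plan '[{"gripper": 4,"x": 0,"y": 0,"z": 0,"ax": 0,"ay": 0,"az": -7},{"gripper": 4,"x": 0,"y": 0,"z": 0,"ax": 0,"ay": 0,"az": -5.5},{"gripper": 4,"x": -0.8,"y": 3.6,"z": 0,"ax": 0,"ay": 0,"az": 0},{"gripper": 4,"x": -0.8,"y": 3.6,"z": 0,"ax": 0,"ay": 0,"az": 0},{"gripper": 4,"x": -0.8,"y": 3.6,"z": 0,"ax": 0,"ay": 0,"az": 0},{"gripper": 4,"x": -0.8,"y": 3.6,"z": 0,"ax": 0,"ay": 0,"az": 0},{"gripper": 4,"x": -0.8,"y": 3.6,"z": 0,"ax": 0,"ay": 0,"az": 0},{"gripper": 4,"x": -0.8,"y": 3.6,"z": 0,"ax": 0,"ay": 0,"az": 0}]'

```text
clock: 37.62
eef_pos: [0.5942, 0.1574, 0.3466]
eef_rot: [0.014, 3.142, -0.0]
contact_force: [1.3, -0.9, -0.1]
opening: 0.472
gripper_force: 0.0
```

Emit:
play_rows --plan '[{"gripper": 4,"x": -0.8,"y": 3.6,"z": 0,"ax": 0,"ay": 0,"az": 0},{"gripper": 4,"x": -0.5,"y": 2,"z": 0,"ax": 0,"ay": 0,"az": 0},{"gripper": 4,"x": 0,"y": 0.5,"z": 0,"ax": 0,"ay": 0,"az": 0},{"gripper": 4,"x": 0,"y": 0,"z": 0,"ax": 0,"ay": 0,"az": 0},{"gripper": 4,"x": 0,"y": 0,"z": 0,"ax": 0,"ay": 0,"az": 0},{"gripper": 4,"x": 0,"y": 0,"z": 0,"ax": 0,"ay": 0,"az": 0},{"gripper": 4,"x": 0,"y": 0,"z": 0,"ax": 0,"ay": 0,"az": 0},{"gripper": 4,"x": 0,"y": 0,"z": 0,"ax": 0,"ay": 0,"az": 0}]'

```text
clock: 38.28
eef_pos: [0.6076, 0.2152, 0.3467]
eef_rot: [0.012, 3.142, -0.0]
contact_force: [-0.5, -0.4, 1.1]
opening: 0.471
gripper_force: 0.0
```

```bash
python3 - <<'E'
from h import *
go(.6055,.2205,.127,90.6)
E
```

```text
clock 38.28 p [0.6076 0.2152 0.3467] tilt 0.0 tool y az 89.6 q6 -1.27 open 0.471 gf 0.0 F [-0.5 -0.4  1.1]
 shift cm (current axes) [0.21 0.53 6.47] world [-0.21  0.53 -6.47]
 az options [(np.float64(179.0), 'q6~', np.float64(1.86)), (np.float64(-1.0), 'q6~', np.float64(-1.28)), (np.float64(359.0), 'q6~', np.float64(5.0))]
```

Emit:
play_rows --plan '[{"gripper": 4,"x": 0.2,"y": 0.5,"z": 0,"ax": 0,"ay": 0,"az": -1},{"gripper": 4,"x": 0,"y": 0,"z": 1.5,"ax": 0,"ay": 0,"az": 0},{"gripper": 4,"x": 0,"y": 0,"z": 2,"ax": 0,"ay": 0,"az": 0},{"gripper": 4,"x": 0,"y": 0,"z": 2,"ax": 0,"ay": 0,"az": 0},{"gripper": 4,"x": 0,"y": 0,"z": 0.9,"ax": 0,"ay": 0,"az": 0},{"gripper": 4,"x": 0,"y": 0,"z": 0,"ax": 0,"ay": 0,"az": 0},{"gripper": 4,"x": 0,"y": 0,"z": 0,"ax": 0,"ay": 0,"az": 0},{"gripper": 4,"x": 0,"y": 0,"z": 0,"ax": 0,"ay": 0,"az": 0}]'

```text
clock: 38.95
eef_pos: [0.606, 0.2215, 0.2836]
eef_rot: [-0.019, 3.14, 0.001]
contact_force: [-0.0, -0.7, -0.3]
opening: 0.469
gripper_force: 0.0
```

Emit:
play_rows --plan '[{"gripper": 0.5,"x": 0,"y": 0,"z": 0,"ax": 0,"ay": 0,"az": 0},{"gripper": 0.5,"x": 0,"y": 0,"z": 0,"ax": 0,"ay": 0,"az": 0},{"gripper": 0.5,"x": 0,"y": 0,"z": 0,"ax": 0,"ay": 0,"az": 0},{"gripper": 0.5,"x": 0,"y": 0,"z": 0,"ax": 0,"ay": 0,"az": 0},{"gripper": 0.5,"x": 0,"y": 0,"z": 0,"ax": 0,"ay": 0,"az": 0},{"gripper": 0.5,"x": 0,"y": 0,"z": 0,"ax": 0,"ay": 0,"az": 0},{"gripper": 0.5,"x": 0,"y": 0,"z": 0,"ax": 0,"ay": 0,"az": 0},{"gripper": 0.5,"x": 0,"y": 0,"z": 0,"ax": 0,"ay": 0,"az": 0}]'

```text
clock: 39.62
eef_pos: [0.6058, 0.2218, 0.2837]
eef_rot: [-0.018, 3.14, 0.002]
contact_force: [-2.7, 3.5, 8.3]
opening: 0.129
gripper_force: 58.7
```

```bash
python3 - <<'E'
from h import *
go(.6055,.2205,.127,90.6); print(sense()["torque"])
E
```

```text
clock 39.62 p [0.6058 0.2218 0.2837] tilt 0.09 tool y az 90.7 q6 -1.279 open 0.129 gf 58.7 F [-2.7  3.5  8.3]
 shift cm (current axes) [ 0.03 -0.13  0.17] world [-0.03 -0.13 -0.17]
 az options [(np.float64(0.1), 'q6~', np.float64(-1.28)), (np.float64(-179.9), 'q6~', np.float64(-4.42)), (np.float64(180.1), 'q6~', np.float64(1.86))]
[ 0.65855256  0.5181315  -0.03731917]
```

Emit:
play_rows --plan '[{"gripper": 0.5,"x": 0,"y": 0.05,"z": -0.05,"ax": 0,"ay": 0,"az": 4},{"gripper": 0.5,"x": 0,"y": 0,"z": 0,"ax": 0,"ay": 0,"az": 6},{"gripper": 0.5,"x": 0,"y": 0,"z": 0,"ax": 0,"ay": 0,"az": 6},{"gripper": 0.5,"x": 0,"y": 0,"z": 0,"ax": 0,"ay": 0,"az": 6},{"gripper": 0.5,"x": 0,"y": 0,"z": 0,"ax": 0,"ay": 0,"az": 6},{"gripper": 0.5,"x": 0,"y": 0,"z": 0,"ax": 0,"ay": 0,"az": 6},{"gripper": 0.5,"x": 0,"y": 0,"z": 0,"ax": 0,"ay": 0,"az": 6},{"gripper": 0.5,"x": 0,"y": 0,"z": 0,"ax": 0,"ay": 0,"az": 0}]'

```text
clock: 40.28
eef_pos: [0.6059, 0.2224, 0.2838]
eef_rot: [1.068, 2.953, 0.002]
contact_force: [-0.0, 4.4, 0.5]
opening: 0.125
gripper_force: 59.0
```

```bash
python3 - <<'E'
from h import *
go(.6055,.2205,.127,-56); print(sense()["torque"])
E
```

```text
clock 40.28 p [0.6059 0.2224 0.2838] tilt 0.11 tool y az 50.2 q6 -0.573 open 0.125 gf 59.0 F [-0.   4.4  0.5]
 shift cm (current axes) [-0.09 -0.17  0.18] world [-0.04 -0.19 -0.18]
 az options [(np.float64(106.2), 'q6~', np.float64(1.28)), (np.float64(-73.8), 'q6~', np.float64(-1.86)), (np.float64(286.2), 'q6~', np.float64(4.42))]
[ 0.79750667 -0.04398132 -0.0601155 ]
```

Emit:
play_rows --plan '[{"gripper": 0.5,"x": 0,"y": 0,"z": 0,"ax": 0,"ay": 0,"az": 5},{"gripper": 0.5,"x": 0,"y": 0,"z": 0,"ax": 0,"ay": 0,"az": 6},{"gripper": 0.5,"x": 0,"y": 0,"z": 0,"ax": 0,"ay": 0,"az": 6},{"gripper": 0.5,"x": 0,"y": 0,"z": 0,"ax": 0,"ay": 0,"az": 6},{"gripper": 0.5,"x": 0,"y": 0,"z": 0,"ax": 0,"ay": 0,"az": 6},{"gripper": 0.5,"x": 0,"y": 0,"z": 0,"ax": 0,"ay": 0,"az": 6},{"gripper": 0.5,"x": 0,"y": 0,"z": 0,"ax": 0,"ay": 0,"az": 6},{"gripper": 0.5,"x": 0,"y": 0,"z": 0,"ax": 0,"ay": 0,"az": 5}]'

```text
clock: 40.95
eef_pos: [0.6062, 0.2226, 0.2838]
eef_rot: [2.135, 2.304, 0.004]
contact_force: [3.4, 7.8, -2.7]
opening: 0.124
gripper_force: 58.5
```

Emit:
play_rows --plan '[{"gripper": 0.5,"x": 0,"y": 0,"z": 0,"ax": 0,"ay": 0,"az": 5},{"gripper": 0.5,"x": 0,"y": 0,"z": 0,"ax": 0,"ay": 0,"az": 6},{"gripper": 0.5,"x": 0,"y": 0,"z": 0,"ax": 0,"ay": 0,"az": 6},{"gripper": 0.5,"x": 0,"y": 0,"z": 0,"ax": 0,"ay": 0,"az": 6},{"gripper": 0.5,"x": 0,"y": 0,"z": 0,"ax": 0,"ay": 0,"az": 6},{"gripper": 0.5,"x": 0,"y": 0,"z": 0,"ax": 0,"ay": 0,"az": 6},{"gripper": 0.5,"x": 0,"y": 0,"z": 0,"ax": 0,"ay": 0,"az": 6},{"gripper": 0.5,"x": 0,"y": 0,"z": 0,"ax": 0,"ay": 0,"az": 5}]'

```text
clock: 41.62
eef_pos: [0.6067, 0.2225, 0.2838]
eef_rot: [2.866, 1.287, 0.006]
contact_force: [7.0, 4.6, -5.5]
opening: 0.126
gripper_force: 58.3
```

```bash
python3 - <<'E'
from h import *
go(.6055,.2205,.127,-56); print(sense()["torque"])
E
```

```text
clock 41.62 p [0.6067 0.2225 0.2838] tilt 0.22 tool y az -41.6 q6 1.031 open 0.126 gf 58.3 F [ 7.   4.6 -5.5]
 shift cm (current axes) [-0.23  0.04  0.18] world [-0.12 -0.2  -0.18]
 az options [(np.float64(14.4), 'q6~', np.float64(1.28)), (np.float64(-165.6), 'q6~', np.float64(-1.86)), (np.float64(194.4), 'q6~', np.float64(4.42))]
[ 0.84255116 -1.19964969  0.09230423]
```

Emit:
play_rows --plan '[{"gripper": 0.5,"x": 0,"y": 0,"z": 0,"ax": 0,"ay": 0,"az": 4},{"gripper": 0.5,"x": 0,"y": 0,"z": 0,"ax": 0,"ay": 0,"az": 4},{"gripper": 0.5,"x": 0,"y": 0,"z": 0,"ax": 0,"ay": 0,"az": 4},{"gripper": 0.5,"x": 0,"y": 0,"z": 0,"ax": 0,"ay": 0,"az": 3},{"gripper": 0.5,"x": 0,"y": 0,"z": 0,"ax": 0,"ay": 0,"az": 2},{"gripper": 0.5,"x": 0,"y": 0,"z": 0,"ax": 0,"ay": 0,"az": 0},{"gripper": 0.5,"x": 0,"y": 0,"z": 0,"ax": 0,"ay": 0,"az": 0},{"gripper": 0.5,"x": 0,"y": 0,"z": 0,"ax": 0,"ay": 0,"az": 0}]'

```text
clock: 42.28
eef_pos: [0.6068, 0.2224, 0.2838]
eef_rot: [3.022, 0.859, 0.006]
contact_force: [8.5, 4.7, -6.0]
opening: 0.125
gripper_force: 62.5
```

```bash
python3 - <<'E'
from h import *
go(.6055,.2205,.127,-56); print(sense()["torque"])
E
```

```text
clock 42.28 p [0.6068 0.2224 0.2838] tilt 0.23 tool y az -58.3 q6 1.321 open 0.125 gf 62.5 F [ 8.5  4.7 -6. ]
 shift cm (current axes) [-0.21  0.09  0.18] world [-0.13 -0.19 -0.18]
 az options [(np.float64(177.7), 'q6~', np.float64(4.42)), (np.float64(-2.3), 'q6~', np.float64(1.28)), (np.float64(357.7), 'q6~', np.float64(7.56))]
[ 0.65482877 -1.27827141  1.34330772]
```

Emit:
play_rows --plan '[{"gripper": 3.5,"x": 0,"y": 0,"z": 0,"ax": 0,"ay": 0,"az": -1},{"gripper": 3.5,"x": 0,"y": 0,"z": 0,"ax": 0,"ay": 0,"az": 0},{"gripper": 3.5,"x": 0,"y": 0,"z": 0,"ax": 0,"ay": 0,"az": 0},{"gripper": 3.5,"x": 0,"y": 0,"z": 0,"ax": 0,"ay": 0,"az": 0},{"gripper": 3.5,"x": 0,"y": 0,"z": 0,"ax": 0,"ay": 0,"az": 0},{"gripper": 4,"x": 0,"y": 0,"z": -1.5,"ax": 0,"ay": 0,"az": 0},{"gripper": 4,"x": 0,"y": 0,"z": -2.5,"ax": 0,"ay": 0,"az": 0},{"gripper": 4,"x": 0,"y": 0,"z": -2.5,"ax": 0,"ay": 0,"az": 0}]'

```text
clock: 42.95
eef_pos: [0.6052, 0.2217, 0.348]
eef_rot: [3.015, 0.883, -0.003]
contact_force: [0.0, 0.4, 0.3]
opening: 0.467
gripper_force: 0.0
```

Emit:
play_rows --plan '[{"gripper": 4,"x": 0,"y": 0,"z": 0,"ax": 0,"ay": 0,"az": -7},{"gripper": 4,"x": 0,"y": 0,"z": 0,"ax": 0,"ay": 0,"az": -7},{"gripper": 4,"x": 0,"y": 0,"z": 0,"ax": 0,"ay": 0,"az": -7},{"gripper": 4,"x": 0,"y": 0,"z": 0,"ax": 0,"ay": 0,"az": -7},{"gripper": 4,"x": 0,"y": 0,"z": 0,"ax": 0,"ay": 0,"az": -7},{"gripper": 4,"x": 0,"y": 0,"z": 0,"ax": 0,"ay": 0,"az": -7},{"gripper": 4,"x": 0,"y": 0,"z": 0,"ax": 0,"ay": 0,"az": -7},{"gripper": 4,"x": 0,"y": 0,"z": 0,"ax": 0,"ay": 0,"az": -7}]'

```text
clock: 43.62
eef_pos: [0.6055, 0.2218, 0.348]
eef_rot: [-2.241, -2.202, 0.0]
contact_force: [-1.0, -0.7, -0.1]
opening: 0.468
gripper_force: 0.0
```

Emit:
play_rows --plan '[{"gripper": 4,"x": 0,"y": 0,"z": 0,"ax": 0,"ay": 0,"az": -7},{"gripper": 4,"x": 0,"y": 0,"z": 0,"ax": 0,"ay": 0,"az": -7},{"gripper": 4,"x": 0,"y": 0,"z": 0,"ax": 0,"ay": 0,"az": -7},{"gripper": 4,"x": 0,"y": 0,"z": 0,"ax": 0,"ay": 0,"az": -6.5},{"gripper": 4,"x": 1.3,"y": -3.2,"z": 0,"ax": 0,"ay": 0,"az": 0},{"gripper": 4,"x": 1.3,"y": -3.2,"z": 0,"ax": 0,"ay": 0,"az": 0},{"gripper": 4,"x": 1.3,"y": -3.2,"z": 0,"ax": 0,"ay": 0,"az": 0},{"gripper": 4,"x": 1.3,"y": -3.2,"z": 0,"ax": 0,"ay": 0,"az": 0}]'

```text
clock: 44.28
eef_pos: [0.4661, 0.2117, 0.3479]
eef_rot: [-1.661, -2.666, 0.0]
contact_force: [0.1, 0.1, -0.2]
opening: 0.466
gripper_force: 0.0
```

```bash
python3 - <<'E'
from h import *
go(.4677,.2120,.127,26.2)
E
```

```text
clock 44.28 p [0.4661 0.2117 0.3479] tilt 0.01 tool y az 26.1 q6 -0.089 open 0.466 gf 0.0 F [ 0.1  0.1 -0.2]
 shift cm (current axes) [-0.04  0.15  6.59] world [ 0.16  0.03 -6.59]
 az options [(np.float64(179.9), 'q6~', np.float64(3.05)), (np.float64(-0.1), 'q6~', np.float64(-0.09)), (np.float64(359.9), 'q6~', np.float64(6.19))]
```

Emit:
play_rows --plan '[{"gripper": 4,"x": 0,"y": 0.1,"z": 0,"ax": 0,"ay": 0,"az": 0},{"gripper": 4,"x": 0,"y": 0,"z": 1.5,"ax": 0,"ay": 0,"az": 0},{"gripper": 4,"x": 0,"y": 0,"z": 2,"ax": 0,"ay": 0,"az": 0},{"gripper": 4,"x": 0,"y": 0,"z": 2,"ax": 0,"ay": 0,"az": 0},{"gripper": 4,"x": 0,"y": 0,"z": 0.9,"ax": 0,"ay": 0,"az": 0},{"gripper": 4,"x": 0,"y": 0,"z": 0,"ax": 0,"ay": 0,"az": 0},{"gripper": 4,"x": 0,"y": 0,"z": 0,"ax": 0,"ay": 0,"az": 0},{"gripper": 4,"x": 0,"y": 0,"z": 0,"ax": 0,"ay": 0,"az": 0}]'

```text
clock: 44.95
eef_pos: [0.4691, 0.2126, 0.2848]
eef_rot: [1.661, 2.666, 0.001]
contact_force: [0.1, 0.4, -0.1]
opening: 0.469
gripper_force: 0.0
```

Emit:
play_rows --plan '[{"gripper": 0.5,"x": 0,"y": 0,"z": 0,"ax": 0,"ay": 0,"az": 0},{"gripper": 0.5,"x": 0,"y": 0,"z": 0,"ax": 0,"ay": 0,"az": 0},{"gripper": 0.5,"x": 0,"y": 0,"z": 0,"ax": 0,"ay": 0,"az": 0},{"gripper": 0.5,"x": 0,"y": 0,"z": 0,"ax": 0,"ay": 0,"az": 0},{"gripper": 0.5,"x": 0,"y": 0,"z": 0,"ax": 0,"ay": 0,"az": 0},{"gripper": 0.5,"x": 0,"y": 0,"z": 0,"ax": 0,"ay": 0,"az": 0},{"gripper": 0.5,"x": 0,"y": 0,"z": 0,"ax": 0,"ay": 0,"az": 0},{"gripper": 0.5,"x": 0,"y": 0,"z": 0,"ax": 0,"ay": 0,"az": 0}]'

```text
clock: 45.62
eef_pos: [0.4686, 0.2124, 0.2849]
eef_rot: [1.661, 2.666, 0.0]
contact_force: [-4.1, -3.3, 14.2]
opening: 0.128
gripper_force: 58.6
```

```bash
python3 - <<'E'
from h import *
go(.4677,.2120,.127,-116); print(sense()["torque"])
E
```

```text
clock 45.62 p [0.4686 0.2124 0.2849] tilt 0.03 tool y az 26.2 q6 -0.09 open 0.128 gf 58.6 F [-4.1 -3.3 14.2]
 shift cm (current axes) [ 0.   -0.1   0.29] world [-0.09 -0.04 -0.29]
 az options [(np.float64(142.2), 'q6~', np.float64(2.39)), (np.float64(-37.8), 'q6~', np.float64(-0.75)), (np.float64(322.2), 'q6~', np.float64(5.53))]
[-0.43736543  0.67419265 -0.02063264]
```

Emit:
play_rows --plan '[{"gripper": 0.5,"x": 0,"y": -0.05,"z": -0.06,"ax": 0,"ay": 0,"az": 4},{"gripper": 0.5,"x": 0,"y": 0,"z": 0,"ax": 0,"ay": 0,"az": 6},{"gripper": 0.5,"x": 0,"y": 0,"z": 0,"ax": 0,"ay": 0,"az": 6},{"gripper": 0.5,"x": 0,"y": 0,"z": 0,"ax": 0,"ay": 0,"az": 6},{"gripper": 0.5,"x": 0,"y": 0,"z": 0,"ax": 0,"ay": 0,"az": 6},{"gripper": 0.5,"x": 0,"y": 0,"z": 0,"ax": 0,"ay": 0,"az": 6},{"gripper": 0.5,"x": 0,"y": 0,"z": 0,"ax": 0,"ay": 0,"az": 6},{"gripper": 0.5,"x": 0,"y": 0,"z": 0,"ax": 0,"ay": 0,"az": 4}]'

```text
clock: 46.28
eef_pos: [0.4685, 0.2123, 0.2851]
eef_rot: [2.544, 1.843, 0.002]
contact_force: [1.1, -1.4, -1.3]
opening: 0.123
gripper_force: 60.4
```

```bash
python3 - <<'E'
from h import *
go(.4677,.2120,.127,-116); print(sense()["torque"])
E
```

```text
clock 46.28 p [0.4685 0.2123 0.2851] tilt 0.07 tool y az -18.2 q6 0.684 open 0.123 gf 60.4 F [ 1.1 -1.4 -1.3]
 shift cm (current axes) [-0.05 -0.07  0.31] world [-0.08 -0.03 -0.31]
 az options [(np.float64(97.8), 'q6~', np.float64(2.39)), (np.float64(-82.2), 'q6~', np.float64(-0.75)), (np.float64(277.8), 'q6~', np.float64(5.53))]
[-0.22980436 -0.36696216  0.01898733]
```

Centred well; I'll keep turning, 98° to go.

Emit:
play_rows --plan '[{"gripper": 0.5,"x": 0,"y": 0,"z": 0,"ax": 0,"ay": 0,"az": 5},{"gripper": 0.5,"x": 0,"y": 0,"z": 0,"ax": 0,"ay": 0,"az": 6},{"gripper": 0.5,"x": 0,"y": 0,"z": 0,"ax": 0,"ay": 0,"az": 6},{"gripper": 0.5,"x": 0,"y": 0,"z": 0,"ax": 0,"ay": 0,"az": 6},{"gripper": 0.5,"x": 0,"y": 0,"z": 0,"ax": 0,"ay": 0,"az": 6},{"gripper": 0.5,"x": 0,"y": 0,"z": 0,"ax": 0,"ay": 0,"az": 6},{"gripper": 0.5,"x": 0,"y": 0,"z": 0,"ax": 0,"ay": 0,"az": 6},{"gripper": 0.5,"x": 0,"y": 0,"z": 0,"ax": 0,"ay": 0,"az": 5}]'

```text
clock: 46.95
eef_pos: [0.4686, 0.2122, 0.285]
eef_rot: [3.062, 0.703, 0.002]
contact_force: [2.9, -2.3, -1.6]
opening: 0.128
gripper_force: 60.4
```

Emit:
play_rows --plan '[{"gripper": 0.5,"x": 0,"y": 0,"z": 0,"ax": 0,"ay": 0,"az": 5},{"gripper": 0.5,"x": 0,"y": 0,"z": 0,"ax": 0,"ay": 0,"az": 6},{"gripper": 0.5,"x": 0,"y": 0,"z": 0,"ax": 0,"ay": 0,"az": 6},{"gripper": 0.5,"x": 0,"y": 0,"z": 0,"ax": 0,"ay": 0,"az": 6},{"gripper": 0.5,"x": 0,"y": 0,"z": 0,"ax": 0,"ay": 0,"az": 6},{"gripper": 0.5,"x": 0,"y": 0,"z": 0,"ax": 0,"ay": 0,"az": 6},{"gripper": 0.5,"x": 0,"y": 0,"z": 0,"ax": 0,"ay": 0,"az": 6},{"gripper": 0.5,"x": 0,"y": 0,"z": 0,"ax": 0,"ay": 0,"az": 3}]'

```text
clock: 47.62
eef_pos: [0.4686, 0.2121, 0.285]
eef_rot: [-3.102, 0.496, -0.002]
contact_force: [2.8, -4.4, -0.8]
opening: 0.126
gripper_force: 60.4
```

```bash
python3 - <<'E'
from h import *
go(.4677,.2120,.127,-116); print(sense()["torque"])
E
```

```text
clock 47.62 p [0.4686 0.2121 0.285 ] tilt 0.06 tool y az -108.2 q6 2.255 open 0.126 gf 60.4 F [ 2.8 -4.4 -0.8]
 shift cm (current axes) [-0.08  0.04  0.3 ] world [-0.09 -0.01 -0.3 ]
 az options [(np.float64(7.8), 'q6~', np.float64(2.39)), (np.float64(-172.2), 'q6~', np.float64(-0.75)), (np.float64(187.8), 'q6~', np.float64(5.53))]
[-0.86375067 -0.44602548  0.07435869]
```

Emit:
play_rows --plan '[{"gripper": 0.5,"x": 0,"y": 0,"z": 0,"ax": 0,"ay": 0,"az": 3},{"gripper": 0.5,"x": 0,"y": 0,"z": 0,"ax": 0,"ay": 0,"az": 3},{"gripper": 0.5,"x": 0,"y": 0,"z": 0,"ax": 0,"ay": 0,"az": 3},{"gripper": 0.5,"x": 0,"y": 0,"z": 0,"ax": 0,"ay": 0,"az": 2},{"gripper": 0.5,"x": 0,"y": 0,"z": 0,"ax": 0,"ay": 0,"az": 0},{"gripper": 0.5,"x": 0,"y": 0,"z": 0,"ax": 0,"ay": 0,"az": 0},{"gripper": 0.5,"x": 0,"y": 0,"z": 0,"ax": 0,"ay": 0,"az": 0},{"gripper": 0.5,"x": 0,"y": 0,"z": 0,"ax": 0,"ay": 0,"az": 0}]'

```text
clock: 48.28
eef_pos: [0.4686, 0.2122, 0.285]
eef_rot: [-3.044, 0.778, -0.002]
contact_force: [2.5, -4.9, 2.5]
opening: 0.126
gripper_force: 66.7
```

```bash
python3 - <<'E'
from h import *
go(.4677,.2120,.127,-116); print(sense()["torque"])
E
```

```text
clock 48.28 p [0.4686 0.2122 0.285 ] tilt 0.06 tool y az -118.7 q6 2.438 open 0.126 gf 66.7 F [ 2.5 -4.9  2.5]
 shift cm (current axes) [-0.07  0.06  0.3 ] world [-0.09 -0.02 -0.3 ]
 az options [(np.float64(177.3), 'q6~', np.float64(5.53)), (np.float64(-2.7), 'q6~', np.float64(2.39)), (np.float64(357.3), 'q6~', np.float64(8.68))]
[-0.89771446 -0.36455238  1.27966504]
```

Emit:
play_rows --plan '[{"gripper": 3.5,"x": 0,"y": 0,"z": 0,"ax": 0,"ay": 0,"az": -1},{"gripper": 3.5,"x": 0,"y": 0,"z": 0,"ax": 0,"ay": 0,"az": 0},{"gripper": 3.5,"x": 0,"y": 0,"z": 0,"ax": 0,"ay": 0,"az": 0},{"gripper": 3.5,"x": 0,"y": 0,"z": 0,"ax": 0,"ay": 0,"az": 0},{"gripper": 3.5,"x": 0,"y": 0,"z": 0,"ax": 0,"ay": 0,"az": 0},{"gripper": 4,"x": 0,"y": 0,"z": -2,"ax": 0,"ay": 0,"az": 0},{"gripper": 4,"x": 0,"y": 0,"z": -3,"ax": 0,"ay": 0,"az": 0},{"gripper": 4,"x": 0,"y": 0,"z": -3,"ax": 0,"ay": 0,"az": 0}]'

```text
clock: 48.95
eef_pos: [0.4678, 0.2122, 0.3649]
eef_rot: [3.048, -0.755, -0.003]
contact_force: [-0.2, 0.4, 0.0]
opening: 0.47
gripper_force: 0.0
```

Emit:
play_rows --plan '[{"gripper": 4,"x": 1.9,"y": 2.6,"z": 0,"ax": 0,"ay": 0,"az": 0},{"gripper": 4,"x": 1.9,"y": 2.6,"z": 0,"ax": 0,"ay": 0,"az": 0},{"gripper": 4,"x": 1.9,"y": 2.6,"z": 0,"ax": 0,"ay": 0,"az": 0},{"gripper": 4,"x": 1.9,"y": 2.6,"z": 0,"ax": 0,"ay": 0,"az": 0},{"gripper": 4,"x": 1.9,"y": 2.6,"z": 0,"ax": 0,"ay": 0,"az": 0},{"gripper": 4,"x": 1.9,"y": 2.6,"z": 0,"ax": 0,"ay": 0,"az": 0},{"gripper": 4,"x": 1.9,"y": 2.6,"z": 0,"ax": 0,"ay": 0,"az": 0},{"gripper": 4,"x": 1.9,"y": 2.6,"z": 0,"ax": 0,"ay": 0,"az": 0}]'

```text
clock: 49.62
eef_pos: [0.5055, -0.0442, 0.3647]
eef_rot: [-3.049, 0.755, -0.0]
contact_force: [0.9, 0.2, -0.1]
opening: 0.467
gripper_force: 0.0
```

```bash
python3 - <<'E'
from h import *
knobs("top","c10.png"); corms("side"); go(.5,0,.2)
E
```

```text
px [198.1 171.1] n 75 mean [0.6041 0.2191 0.1317] med z 0.132 rect [604.5 219.6] [41.  11.5] 33.7
px [245.5 194.5] n 78 mean [0.544  0.0953 0.1309] med z 0.1311 rect [544.4  95.5] [12.  40.2] 6.0
px [200.9 224.1] n 78 mean [0.4666 0.2093 0.1308] med z 0.1311 rect [466.7 210. ] [11.7 40.1] 64.4
handle [0.5382 0.1752 0.121 ] ((538.4591064453125, 175.8514404296875), (38.83188247680664, 14.314711570739746), 80.47264099121094)
cover top z 0.088
side px [528. 286.] 54 circ [ 891.3 -486.8] 17.5 zmax 0.04
side px [438. 292.] 114 circ [ 702.8 -398.5] 22.8 zmax 0.04
side px [522. 312.] 316 circ [ 842.9 -514.3] 34.8 zmax 0.04
side px [436. 315.] 209 circ [ 671.2 -431.5] 26.3 zmax 0.04
clock 49.72 p [ 0.5062 -0.0462  0.3647] tilt 0.07 tool y az -118.0 q6 1.91 open 0.467 gf 0.0 F [-0.3  0.   0.3]
 shift cm (current axes) [-2.72 -3.79  0.97] world [-0.62  4.62 -0.97]
```

View pics/c10.png

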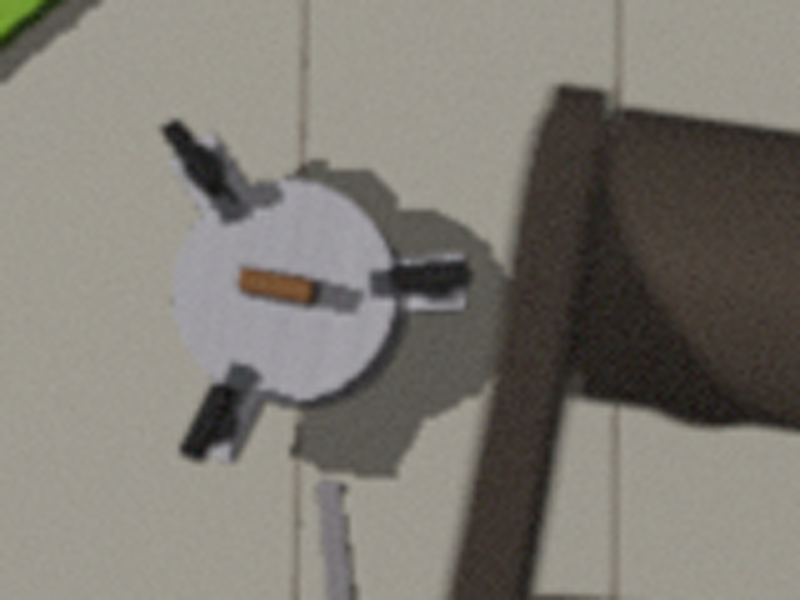

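All three tongues point over the cover, at crop (240,200), (382,283) and (240,380). Bar azimuths are within 2° of the end stops, and the cover is flat and centred. I'll hand in.

```bash
python3 -c "
from h import *
print(ticket.job_done())"
```

```text
the job is handed in; nothing more can be done
None
```

I put all three corms in the pot, seated the 120 mm cover flat on the rim and turned all three bolts to their end stops. I handed the job in at about 50 s; no verdict came back.

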